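Pry the retaining clip off a microscope focus shaft

TASK

Take the hooked pick out of the tool rack, hook it under the bridge of the spring clip on the microscope's focus shaft and ease the clip up out of its groove, slowly and gently so that neither clip nor shaft is strained, touching the clip with the pick only. Leave the clip lying in the metal service tray that the focus unit stands in, then stand the pick back in a free slot of the rack, and leave everything else as it is.

Things in the scene. Friction and masses are not known exactly. Their poses are not given: they have to be found in the camera images.
- focus_unit: light grey microscope focus unit fixed in an open aluminium tray 300 (x) by 240 mm (y), floor 4 mm thick, walls 18 mm high. Origin: underside of the tray's centre, z up. The housing, 70 mm wide, covers x -122 to -10 mm and rises to 125 mm; the shaft with a 44 mm black knob comes out of it towards +x. Spare parts lie loose in the tray at |y| above 60 mm
- tray_front (a point): point on the top of the tray's floor, 100 mm in front (+x) of the tray's centre; the floor 40 mm around it is free (loose parts lie only beyond that)
- shaft: fixed level steel shaft, 18 mm diameter. Origin: on its axis at the middle of the clip's groove, 75 mm above the tray's underside; x along the axis outwards to the free end (end face x = +24 mm), z up. Groove 6 mm wide (x -3 to +3 mm), core 12 mm diameter. The knob (44 mm diameter) fills x -29 to -9 mm: its flat face is 9 mm behind the clip
- clip: loose spring clip of 4 mm round steel wire, seated in the groove: seen along the shaft an upside-down U, a level bridge 21 mm long on top and two sprung legs that clasp the groove's core and curl in beneath it. Origin: on the shaft's axis, x along the shaft outwards, y along the bridge, z up. The legs end 13.5 mm below it. Once off, it hangs loosely on the hook and slides off the hook's open end
- clip_bridge (a point): middle of the clip's bridge, 19.5 mm above the clip's origin (wire radius 2 mm). Between its underside and the shaft's top is a window 8.5 mm high and 9 mm wide, open along the shaft. Pulled up at about 10 mm/s the clip lets go at 6 to 12 N after rising about 5 mm, and may spring off the hook and sit astride the shaft; pulled at 60 mm/s it resists above 16 N and is strained
- pick: hooked pick upright in the rack: black handle 13 mm square (sides along x and y), z 4 to 75 mm; steel cap 20 mm wide, z 75 to 81; flange 30 mm wide, 4 mm thick, at the handle's foot; below it a shank of 4 mm steel wire down to z = -60 mm, where it turns at a right angle to -x: the level hook (underside z = -62). Origin: centre of the flange's underside, z up the handle. About 70 g
- pick_tip (a point): centre of the round end of the pick's hook: 14 mm from the shank's axis towards the pick's -x, 57.5 mm below the flange's underside. The hook's first 10.5 mm are level (wire axis at z = -60 mm), then it rises a little to this end, so that the whole hook is 6.5 mm high and 16 mm long beyond the shank's axis; axes as the pick's
- rack: fixed white tool rack: top plate 80 mm (x) by 180 mm (y), 8 mm thick, its top 84 mm high, on two end walls, open in front and behind. Origin: centre of its underside, z up. Two tool slots go through the top plate, each 26 mm long (x) and 10 mm wide (y), the flanges of the tools rest on the plate
- slot_left (a point): where the flange's underside centre of a tool in the rack's left (+y) slot stands: plate's top surface; the slot runs from x = -20 to x = +6 mm and y = -5 to +5 mm about this point. A tool is put in with its hook towards -x of the rack
- slot_right (a point): the same for the right (-y) slot
- probe: straight probe standing in the rack's other slot, round wooden handle 13 mm wide and 70 mm long, without cap, flange 30 mm wide; origin: centre of the flange's underside. Not needed
- spare_knob: spare black knob lying in the tray, 44 mm wide, 24 mm high, origin at its underside. Not needed
- spacer: brass spacer ring lying in the tray, 28 mm wide, 8 mm high, origin at its underside. Not needed
- eyepiece: black eyepiece standing in the tray, 40 mm wide, 54 mm high, origin at its underside. Not needed
- jar_a: specimen jar with a red lid, 68 mm wide, 103 mm high, origin at its underside. Not needed
- jar_b: specimen jar with an orange lid, 60 mm wide, 88 mm high, origin at its underside. Not needed
- urchin_dish: clear dish 90 mm wide with a sea urchin, origin at its underside. Not needed
- screwdriver: screwdriver lying on the bench, handle towards its -x. Not needed
Not all that is in view belongs to the job. Leave any orange or pink look-alike of the pick alone.

How it is judged:
By the outcome, as a careful person would: the job done as asked, in the order asked, and still so for the second after the job is handed in, with the robot touching nothing.
It also fails if it takes over 72 s, if anything falls off the work surface, if the arm or the gripper's body presses on something with over 40 N, if the wrist force passes 120 N, or if a joint passes its speed limit or range.

ROBOT

A 6-joint arm with a two-finger parallel gripper is mounted at the origin on the work surface. World frame = base frame: x ahead of the robot, y to its left, z up, the work surface at z = 0. Lengths are in m, angles in degrees, forces in N, time in s.
With the tool pointing down it reaches from about 0.4 to 0.825 m from the base axis. Payload 7 kg.
Tool frame: the origin (TCP) lies on the centre line of the jaws, within the pads' length; the fingertips stand 11 mm ahead of it and the grasp point (between the pads) lies 8 mm behind it; z points along the fingers, y is the direction in which the jaws open and shut (so a half turn about z gives the same grasp; the last joint's range is limited). The gripper opens to 88 mm and grips with 3 to 60 N. Pads are 19 mm wide; open, the fingers measure 130 mm over their backs; the gripper's body (78 mm by 193 mm) begins 47 mm behind the grasp point.
Start: joints at [-56.66, 20.546, 0.682, 0, -70.136, -16.507], TCP at [0.195, -0.646, 0.238] pointing down, gripper open.
Joint ranges: [-176.03, 176.03], [-82.01, 121.73], [-58.28, 71.71], [-173.87, 95.51], [-174.79, -0.11], [-173.66, 173.66]. Speed limits (degrees/s): [136.94, 136.94, 172.46, 180, 180, 180].

INTERFACE

Orientations are given as [roll, pitch, yaw] about the fixed x, y, z axes, in that order (R = Rz(yaw) Ry(pitch) Rx(roll)).
In Python, from plant import ctrl, cams, order gives the robot as it stands.
- The arm moves only by the tool jog_arm, never from a script. Its argument "motion" is a list of rows, each an object with "offset": the shift along the tool's x, y, z in mm, a list of three; "roll": the turn about the tool's z in rad; "hand": the finger opening in mm, from 0 to 87.6. A call has 1 to 20 rows; each row is the pose to reach, as a shift and turn from the pose commanded when the call began, along the tool's axes at that moment; what a row does not reach only later rows make up. A row lasts 1/12 s, in which the tool goes at most 41.7 mm and 7.16 degrees, less where a joint would pass 70% of its speed; a pose out of reach is approached as far as the arm can. A call with a gripper value outside its range is refused whole. The fingers move at their own pace and stop on an object; the grip force is fixed at half the most. Time passes only in rows, so rows that repeat a pose let the fingers close. It gives the time, the measured TCP pose, the force and the opening at its end, in the units of the state.
- ctrl.get_obs(): the state, without advancing time (a new reading comes with each control period).
- cams.snapshot(name): name is "side" or "top"; returns a dict with "img" (400x640x3 uint8, red, green, blue), "K" (3x3 intrinsics, pixels), "cam_to_world" (4x4, takes a point from camera to world coordinates). Camera axes: x right, y down, z forward; pixel columns grow to the right and rows downward; lengths in m; the calibration is good to about 2 mm. A picture is of the moment at which its call begins. There is no depth.
- order.close_job(): hands the job in, once; it reports no verdict.
The state is a dict: "clock": time; "joint_pos": joint angles; "qvel": joint speeds; "tau": joint torques, N m; "tool_pos": TCP position; "orientation": TCP orientation; "force": force on the tool from outside, world axes, zero at the start; "moment": the same for the moment, N m; "opening": finger opening in m.
Only numpy, scipy, OpenCV 4.12 (cv2) and the standard library are available. Lean on these libraries where they do the work, as an engineer would, in place of code of your own. Each camera call takes 0.05 s, during which the arm holds its last target. There are 200 camera calls.

## Working session

There is one attempt and no reset: what is moved stays moved. The work goes in short steps, Python scripts to look and compute and a tool call to move; the robot and the scene stay as the last step left them, time stands still between calls to the robot, and variables do not carry over. Pictures are saved under pics/ and viewed, about 8 in all and at most 12, crops included, and the job is handed in when it is done.

Besides the shell and the picture viewer there is one more tool, called as name([rows], argument=value, ...), one row to a line, values as JSON. jog_arm: Moves the arm, as the interface text tells. Its arguments: {"type":"object","properties":{"motion":{"type":"array"}},"required":["motion"]}

```bash
mkdir -p pics; cat > h.py <<'E'
import numpy as np,cv2
from plant import ctrl,cams,order
def snap(n,f):
    s=cams.snapshot(n); cv2.imwrite('pics/%s.png'%f,s['img'][:,:,::-1]); np.savez('pics/%s.npz'%f,K=s['K'],T=s['cam_to_world']); return s
def ray(f,u,v):
    d=np.load('pics/%s.npz'%f);K,T=d['K'],d['T']
    r=T[:3,:3]@np.linalg.inv(K)@[u,v,1]; return T[:3,3],r
def onz(f,u,v,z):
    o,r=ray(f,u,v); return o+r*(z-o[2])/r[2]
def proj(f,p):
    d=np.load('pics/%s.npz'%f);K,T=d['K'],d['T']
    q=K@(T[:3,:3].T@(np.array(p)-T[:3,3])); return q[:2]/q[2]
def tri(a,b):
    A=np.zeros((3,3));B=np.zeros(3)
    for f,u,v in (a,b):
        o,r=ray(f,u,v);r=r/np.linalg.norm(r);P=np.eye(3)-np.outer(r,r);A+=P;B+=P@o
    return np.linalg.solve(A,B)
def crop(f,x,y,w,h,k,o):
    i=cv2.imread('pics/%s.png'%f)[y:y+h,x:x+w]; cv2.imwrite('pics/%s.png'%o,cv2.resize(i,None,fx=k,fy=k,interpolation=cv2.INTER_CUBIC))
E
python3 - <<'E'
from h import *
a=snap('top','t0');b=snap('side','s0')
for s in(a,b):print(s['K'].round(1).tolist(),s['cam_to_world'].round(3).tolist())
print(ctrl.get_obs())
E
```

```text
[[474.6, 0.0, 327.9], [0.0, 474.6, 198.5], [0.0, 0.0, 1.0]] [[0.022, -0.983, 0.185, 0.33], [-1.0, -0.023, -0.001, -0.084], [0.005, -0.185, -0.983, 1.336], [0.0, 0.0, 0.0, 1.0]]
[[520.6, 0.0, 322.5], [0.0, 520.6, 205.8], [0.0, 0.0, 1.0]] [[-0.698, -0.522, 0.49, 0.016], [-0.716, 0.511, -0.475, 0.465], [-0.003, -0.683, -0.731, 0.907], [0.0, 0.0, 0.0, 1.0]]
{'clock': 0.1, 'joint_pos': array([-5.66608112e+01,  2.05875526e+01,  6.38944915e-01, -1.42528079e-02,
       -7.01353322e+01, -1.65065482e+01]), 'qvel': array([ 0.04515888,  0.02485065,  0.05003268, -0.0177807 ,  0.00518541,
        0.00543983]), 'tau': array([-1.06083233e-03, -5.84160948e+01,  2.93752098e+01,  7.01556891e+00,
        1.02030986e-02, -4.65919322e-05]), 'tool_pos': array([ 0.19529992, -0.64570142,  0.23672422]), 'orientation': array([ 1.79915712e+02, -1.10040781e-02, -1.63172204e+02]), 'force': array([-0.62018242,  0.47778998, -0.3499607 ]), 'moment': array([-0.00836819,  0.04441491, -0.01270997]), 'opening': 0.08752314133264635}
```

View pics/t0.png

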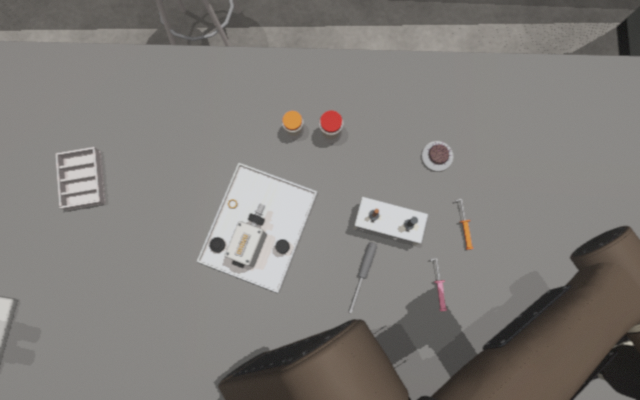

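View pics/s0.png

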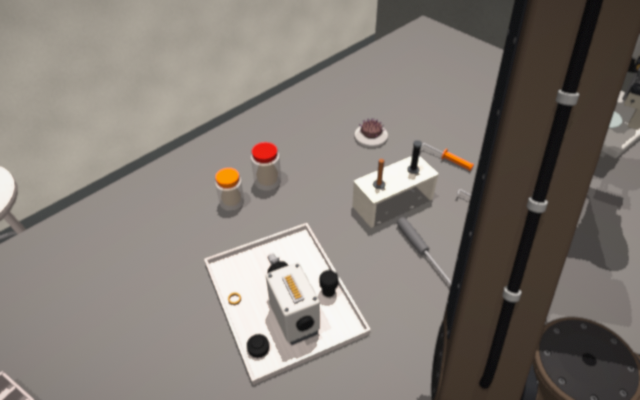

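The top view shows the tray around (257,228) with the shaft pointing away from the robot at about (260,210). The rack is at (392,221), with the wooden probe at (374,215) and the black pick at (411,223). Next I'll view enlarged crops, two per picture.

```bash
python3 - <<'E'
from h import *
a=cv2.imread('pics/t0.png');b=cv2.imread('pics/s0.png')
def c(i,x,y,w,h,k):return cv2.resize(i[y:y+h,x:x+w],None,fx=k,fy=k,interpolation=cv2.INTER_CUBIC)
cv2.imwrite('pics/c0.png',np.vstack([np.hstack([c(a,190,160,130,100,3),c(a,350,190,80,60,5)]) if 0 else np.hstack([c(a,190,155,130,140,2.858)[:400,:372],c(a,350,190,85,80,5)[:400]]), ]))
cv2.imwrite('pics/c1.png',np.hstack([c(b,230,240,80,80,5),c(b,350,130,90,100,4)]))
E
```

```text
(no output)
```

View pics/c0.png

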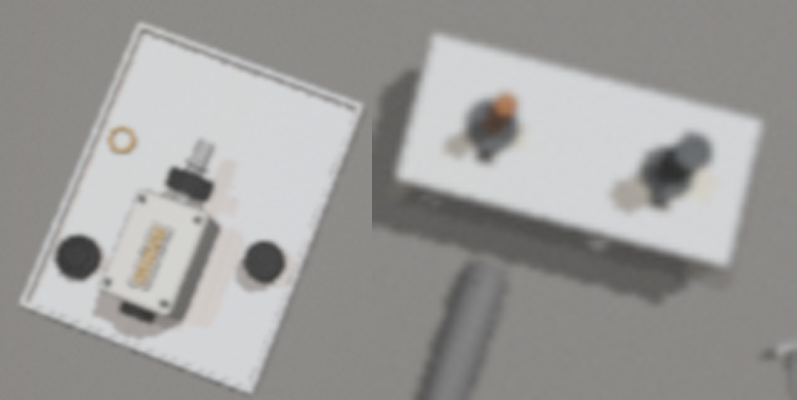

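View pics/c1.png

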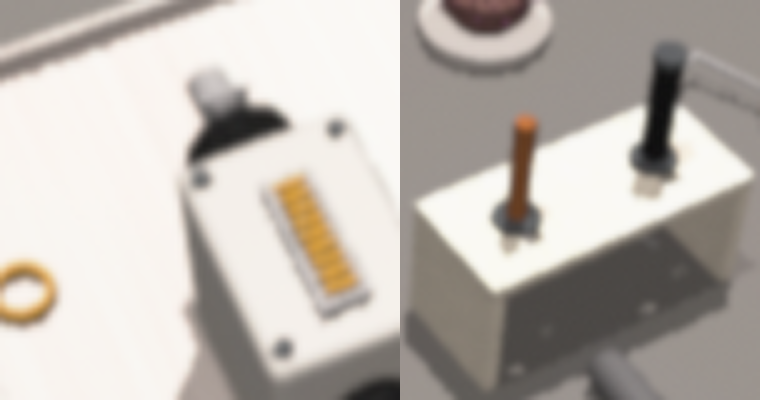

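```bash
python3 - <<'E'
from h import *
def fit(f,pts,L,W,z):
    P=np.array([onz(f,u,v,z)[:2] for u,v in pts]) # TL,TR,BR,BL  = (+x,+y),(+x,-y),(-x,-y),(-x,+y)
    M=np.array([[L,W],[L,-W],[-L,-W],[-L,W]])/2
    c=P.mean(0);H=M.T@(P-c);yaw=np.arctan2(H[0,1]-H[1,0],H[0,0]+H[1,1])
    R=np.array([[np.cos(yaw),-np.sin(yaw)],[np.sin(yaw),np.cos(yaw)]])
    print(c.round(4),np.degrees(yaw).round(2),'res mm',((P-c-M@R.T)*1e3).round(1).tolist());return c,R,yaw
g=cv2.cvtColor(cv2.imread('pics/t0.png'),cv2.COLOR_BGR2GRAY)
def sub(p):return cv2.cornerSubPix(g,np.array(p,np.float32).reshape(-1,1,2),(4,4),(-1,-1),(3,30,.01)).reshape(-1,2)
rp=[(362.2,197),(428,214.4),(421.2,243.4),(355,226)];tp=[(239,163),(317,191),(278.5,292.2),(197.7,261)]
for q in(rp,sub(rp)):print(q);rc=fit('t0',q,.08,.18,.084)
for q in(tp,sub(tp)):print(q);tc=fit('t0',q,.3,.24,.02)
# pick: cap top z=84+81=.165 at top-crop (693,150); side crop (670,52)
print('pick cap',onz('t0',350+(693-372)/5,190+150/5,.165),onz('s0',350+270/4,130+52/4,.165))
print('flange',onz('t0',350+(672-372)/5,190+168/5,.088),onz('s0',350+255/4,130+160/4,.088))
for o in(np.array(tc[0]),):
  def inunit(p):return (tc[1].T@(p[:2]-o)*1e3).round(1)
  print('shaft end top',inunit(onz('t0',190+207/2.858,155+140/2.858,.084)),'knob front edges',[inunit(onz('t0',190+u/2.858,155+v/2.858,.09)) for u,v in((172,168),(213,183))])
  print('side shaft end',inunit(onz('s0',230+205/5,240+75/5,.084)))
E
```

```text
[(362.2, 197), (428, 214.4), (421.2, 243.4), (355, 226)]
[ 0.5102 -0.2552] -13.65 res mm [[0.7, 0.6], [-0.1, -0.6], [-0.2, -0.2], [-0.4, 0.1]]
[[361.9815  196.28842]
 [427.54498 213.82942]
 [420.0663  242.85898]
 [354.44452 225.37625]]
[ 0.5118 -0.2536] -13.95 res mm [[0.6, -0.1], [0.3, -0.8], [-0.0, 0.9], [-0.9, -0.0]]
[(239, 163), (317, 191), (278.5, 292.2), (197.7, 261)]
[0.495  0.1079] -19.07 res mm [[-1.9, -0.6], [0.0, 1.2], [0.5, 0.4], [1.3, -1.0]]
[[238.27501 163.14105]
 [316.6775  191.5087 ]
 [277.20493 292.08368]
 [196.11522 260.7207 ]]
[0.4947 0.1106] -19.43 res mm [[-2.5, -0.1], [-0.1, 0.0], [1.4, 0.1], [1.2, 0.0]]
pick cap [ 0.49998882 -0.30062712  0.165     ] [ 0.50336405 -0.2986019   0.165     ]
flange [ 0.50131358 -0.30364322  0.088     ] [ 0.49967253 -0.29627594  0.088     ]
shaft end top [54.9 -2.2] knob front edges [array([18.2, 17. ]), array([ 18.7, -23.8])]
side shaft end [51.2  3.2]
```

jog_arm([
  {"offset": [-393, 242, 0], "roll": -1.033, "hand": 50},
  {"offset": [-393, 242, 0], "roll": -1.033, "hand": 50},
  {"offset": [-393, 242, 0], "roll": -1.033, "hand": 50},
  {"offset": [-393, 242, 0], "roll": -1.033, "hand": 50},
  {"offset": [-393, 242, 0], "roll": -1.033, "hand": 50},
  {"offset": [-393, 242, 0], "roll": -1.033, "hand": 50},
  {"offset": [-393, 242, 0], "roll": -1.033, "hand": 50},
  {"offset": [-393, 242, 0], "roll": -1.033, "hand": 50},
  {"offset": [-393, 242, 0], "roll": -1.033, "hand": 50},
  {"offset": [-393, 242, 0], "roll": -1.033, "hand": 50},
  {"offset": [-393, 242, 0], "roll": -1.033, "hand": 50},
  {"offset": [-393, 242, 0], "roll": -1.033, "hand": 50},
  {"offset": [-393, 242, 0], "roll": -1.033, "hand": 50},
  {"offset": [-393, 242, 0], "roll": -1.033, "hand": 50},
  {"offset": [-393, 242, 0], "roll": -1.033, "hand": 50},
  {"offset": [-393, 242, 0], "roll": -1.033, "hand": 50},
])

```text
clock: 1.43
tool_pos: [0.5006, -0.3016, 0.2375]
orientation: [180.0, -0.0, -104.1]
force: [0.3, -0.6, 0.6]
opening: 0.05
```

```bash
cat >> h.py <<'E'
def off(tx=None,ty=None,tz=None,yaw=None,d=None):
    o=ctrl.get_obs();p=o['tool_pos'];y=np.radians(o['orientation'][2])
    D=np.array(d) if d is not None else np.array([tx,ty,tz])-p
    R=np.array([[np.cos(y),np.sin(y),0],[np.sin(y),-np.cos(y),0],[0,0,-1]])
    print('offset mm',(R.T@D*1e3).round(1),'roll',None if yaw is None else round(float(-np.radians((yaw-o['orientation'][2]+180)%360-180)),4))
def st():
    o=ctrl.get_obs();print(o['clock'],o['tool_pos'].round(4),o['orientation'].round(2),o['force'].round(2),o['opening'].round(4),o['joint_pos'].round(1))
E
python3 - <<'E'
from h import *
st();off(.502,-.2995,.13,-104);snap('side','s1')
crop('s1',330,60,130,150,4,'c2')
E
```

```text
Traceback (most recent call last):
  File "h.py", line 26, in st
    o=ctrl.get_obs();print(o['clock'],o['tool_pos'].round(4),o['orientation'].round(2),o['force'].round(2),o['opening'].round(4),o['joint_pos'].round(1))
                                                                                                           ^^^^^^^^^^^^^^^^^^
AttributeError: 'float' object has no attribute 'round'
```

```bash
sed -i "s/o\['opening'\].round(4)/round(o['opening'],4)/" h.py
python3 - <<'E'
from h import *
st();off(.502,-.2995,.13,-104);snap('side','s1')
crop('s1',330,60,130,150,4,'c2')
E
```

```text
1.4333 [ 0.5006 -0.3016  0.2375] [ 179.98   -0.   -104.07] [ 0.27 -0.64  0.64] 0.05 [-11.9  12.1 -11.1   0.  -66.8  -2.2]
offset mm [ -2.4  -0.8 107.5] roll -0.0013
```

View pics/c2.png

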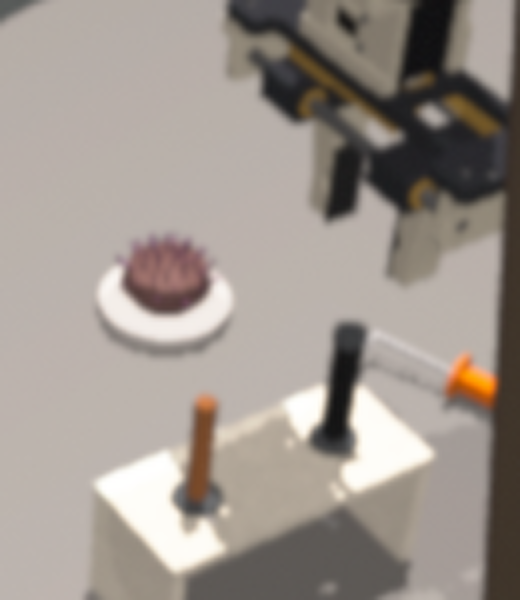

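jog_arm([
  {"offset": [-2, -1, 25], "roll": 0, "hand": 50},
  {"offset": [-2, -1, 50], "roll": 0, "hand": 50},
  {"offset": [-2, -1, 75], "roll": 0, "hand": 50},
  {"offset": [-2, -1, 95], "roll": 0, "hand": 50},
  {"offset": [-2, -1, 108], "roll": 0, "hand": 50},
  {"offset": [-2, -1, 108], "roll": 0, "hand": 50},
  {"offset": [-2, -1, 108], "roll": 0, "hand": 35},
  {"offset": [-2, -1, 108], "roll": 0, "hand": 30},
  {"offset": [-2, -1, 108], "roll": 0, "hand": 25},
  {"offset": [-2, -1, 108], "roll": 0, "hand": 20},
  {"offset": [-2, -1, 108], "roll": 0, "hand": 17},
  {"offset": [-2, -1, 108], "roll": 0, "hand": 15},
  {"offset": [-2, -1, 108], "roll": 0, "hand": 13},
  {"offset": [-2, -1, 108], "roll": 0, "hand": 11},
  {"offset": [-2, -1, 108], "roll": 0, "hand": 5},
  {"offset": [-2, -1, 108], "roll": 0, "hand": 5},
  {"offset": [-2, -1, 108], "roll": 0, "hand": 5},
  {"offset": [-2, -1, 108], "roll": 0, "hand": 5},
])

```text
clock: 2.98
tool_pos: [0.5034, -0.2991, 0.1303]
orientation: [-179.9, -0.0, -104.0]
force: [-0.4, 1.0, 6.0]
opening: 0.0182
```

jog_arm([
  {"offset": [0, 0, 0], "roll": 0, "hand": 5},
  {"offset": [0, 0, 0], "roll": 0, "hand": 5},
  {"offset": [0, 0, 0], "roll": 0, "hand": 5},
])

```text
clock: 3.23
tool_pos: [0.5034, -0.2991, 0.1303]
orientation: [-179.9, -0.0, -104.0]
force: [-0.7, 0.8, 6.1]
opening: 0.018
```

```bash
python3 - <<'E'
from h import *
st();snap('side','s2');snap('top','t2')
a=cv2.imread('pics/s2.png')[90:230,330:450];b=cv2.imread('pics/t2.png')[170:270,330:450]
f=lambda i,k:cv2.resize(i,None,fx=k,fy=k,interpolation=cv2.INTER_CUBIC)
x=f(a,3.5);y=f(b,3);y=cv2.copyMakeBorder(y,0,x.shape[0]-y.shape[0],0,0,0)
cv2.imwrite('pics/c3.png',np.hstack([x,y]))
E
```

```text
3.2333 [ 0.5034 -0.2991  0.1303] [-1.7993e+02 -2.0000e-02 -1.0396e+02] [-0.75  0.77  6.13] 0.018 [-11.6  17.4 -19.1   0.  -53.5  -2.4]
```

View pics/c3.png

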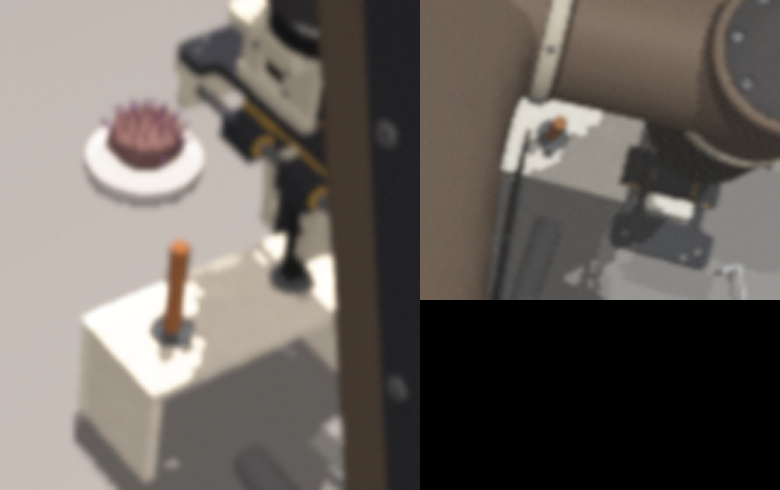

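```bash
python3 - <<'E'
from h import *
def dark(f,p0,p1):
    g=cv2.cvtColor(cv2.imread('pics/%s.png'%f),cv2.COLOR_BGR2GRAY).astype(float)
    out=[]
    for z in np.arange(.1,.157,.005):
        c=proj(f,[*p0,z]); sc=np.linalg.norm(np.load('pics/%s.npz'%f)['T'][:3,3]-[*p0,z])/np.load('pics/%s.npz'%f)['K'][0,0]*1e3
        u=np.arange(c[0]-9,c[0]+9,.1);row=cv2.remap(g.astype(np.float32),u.astype(np.float32)[None],np.full((1,len(u)),c[1],np.float32),1)[0]
        bg=max(min(row[:40].max(),row[-40:].max()),1);m=row.min();t=(bg+m)/2;w=(row<t).sum()*.1
        out.append((round(z,3),c.round(1).tolist(),round(w*sc,1),int(m),int(bg),round(float(u[row<t].mean()),1)))
    for o in out:print(f,*o)
dark('s0',(.502,-.2995),0);dark('s1',(.502,-.2995),0)
R=np.radians(-13.9);pp=np.array([.511,-.2545])+.0  # probe
dark('s0',tuple(2*np.array([.511,-.2545])-[.502,-.2995]),0)
E
```

```text
s0 0.1 [414.5, 165.0] 16.3 17 247 413.4
s0 0.105 [414.8, 163.4] 15.1 17 248 413.7
s0 0.11 [415.1, 161.7] 15.1 16 248 414.1
s0 0.115 [415.3, 160.1] 14.8 16 248 414.4
s0 0.12 [415.6, 158.4] 14.8 17 239 414.6
s0 0.125 [415.9, 156.8] 14.3 15 196 414.8
s0 0.13 [416.2, 155.1] 14.9 15 151 415.1
s0 0.135 [416.5, 153.4] 16.5 16 146 415.6
s0 0.14 [416.8, 151.7] 16.4 15 132 415.9
s0 0.145 [417.1, 150.0] 16.2 16 138 416.2
s0 0.15 [417.4, 148.3] 16.1 20 144 416.4
s0 0.155 [417.6, 146.6] 17.0 43 145 416.5
s1 0.1 [414.5, 165.0] 15.9 21 252 413.4
s1 0.105 [414.8, 163.4] 14.6 21 252 413.7
s1 0.11 [415.1, 161.7] 14.6 21 252 414.1
s1 0.115 [415.3, 160.1] 14.6 21 252 414.3
s1 0.12 [415.6, 158.4] 14.3 21 248 414.6
s1 0.125 [415.9, 156.8] 14.3 21 221 414.8
s1 0.13 [416.2, 155.1] 14.9 21 182 415.1
s1 0.135 [416.5, 153.4] 16.2 20 177 415.6
s1 0.14 [416.8, 151.7] 16.4 21 161 415.9
s1 0.145 [417.1, 150.0] 16.2 22 168 416.2
s1 0.15 [417.4, 148.3] 16.1 26 175 416.4
s1 0.155 [417.6, 146.6] 16.7 46 176 416.6
s0 0.1 [382.6, 180.2] 14.8 71 212 378.8
s0 0.105 [382.7, 178.6] 11.6 70 243 379.1
s0 0.11 [382.9, 177.0] 10.9 71 249 379.3
s0 0.115 [383.1, 175.3] 10.4 71 248 379.5
s0 0.12 [383.3, 173.7] 10.6 71 247 379.7
s0 0.125 [383.5, 172.0] 10.8 70 238 379.8
s0 0.13 [383.7, 170.4] 10.1 70 185 379.7
s0 0.135 [383.9, 168.7] 10.3 69 151 379.8
s0 0.14 [384.1, 167.0] 10.9 69 148 380.0
s0 0.145 [384.3, 165.3] 12.0 68 148 380.5
s0 0.15 [384.5, 163.6] 12.6 71 149 380.7
s0 0.155 [384.7, 161.8] 13.9 98 148 380.8
```

jog_arm([
  {"offset": [0, 0, 0], "roll": 0, "hand": 30},
  {"offset": [0, 0, 0], "roll": 0, "hand": 30},
  {"offset": [0, 0, 0], "roll": 0.1, "hand": 30},
  {"offset": [0, 0, 0], "roll": 0.2, "hand": 30},
  {"offset": [0, 0, 0], "roll": 0.26, "hand": 30},
  {"offset": [0, 0, 0], "roll": 0.26, "hand": 24},
  {"offset": [0, 0, 0], "roll": 0.26, "hand": 20},
  {"offset": [0, 0, 0], "roll": 0.26, "hand": 18},
  {"offset": [0, 0, 0], "roll": 0.26, "hand": 16},
  {"offset": [0, 0, 0], "roll": 0.26, "hand": 14},
  {"offset": [0, 0, 0], "roll": 0.26, "hand": 12},
  {"offset": [0, 0, 0], "roll": 0.26, "hand": 5},
  {"offset": [0, 0, 0], "roll": 0.26, "hand": 5},
  {"offset": [0, 0, 0], "roll": 0.26, "hand": 5},
  {"offset": [0, 0, 0], "roll": 0.26, "hand": 5},
])

```text
clock: 4.58
tool_pos: [0.503, -0.2989, 0.1296]
orientation: [180.0, -0.0, -118.9]
force: [-0.9, -0.6, -0.2]
opening: 0.0181
```

jog_arm([
  {"offset": [0, 0, 0], "roll": 0, "hand": 40},
  {"offset": [0, 0, 0], "roll": 0, "hand": 40},
  {"offset": [0, 0, 0], "roll": -0.12, "hand": 40},
  {"offset": [0, 0, 0], "roll": -0.24, "hand": 40},
  {"offset": [0, 0, 0], "roll": -0.36, "hand": 40},
  {"offset": [0, 0, 0], "roll": -0.48, "hand": 32},
  {"offset": [0, 0, 0], "roll": -0.6, "hand": 26},
  {"offset": [0, 0, 0], "roll": -0.7, "hand": 22},
  {"offset": [0, 0, 0], "roll": -0.7, "hand": 18},
  {"offset": [0, 0, 0], "roll": -0.7, "hand": 16},
  {"offset": [0, 0, 0], "roll": -0.7, "hand": 14},
  {"offset": [0, 0, 0], "roll": -0.7, "hand": 12},
  {"offset": [0, 0, 0], "roll": -0.7, "hand": 5},
  {"offset": [0, 0, 0], "roll": -0.7, "hand": 5},
  {"offset": [0, 0, 0], "roll": -0.7, "hand": 5},
  {"offset": [0, 0, 0], "roll": -0.7, "hand": 5},
])

```text
clock: 5.92
tool_pos: [0.5031, -0.299, 0.1297]
orientation: [-180.0, -0.0, -78.8]
force: [-0.4, 0.4, 1.5]
opening: 0.0179
```

jog_arm([
  {"offset": [0, 0, 0], "roll": 0, "hand": 36},
  {"offset": [0, 0, 0], "roll": 0, "hand": 36},
  {"offset": [0, 0, 4], "roll": 0.11, "hand": 36},
  {"offset": [0, 0, 8], "roll": 0.22, "hand": 36},
  {"offset": [0, 0, 12], "roll": 0.33, "hand": 32},
  {"offset": [0, 0, 13], "roll": 0.44, "hand": 26},
  {"offset": [0, 0, 13], "roll": 0.44, "hand": 22},
  {"offset": [0, 0, 13], "roll": 0.44, "hand": 18},
  {"offset": [0, 0, 13], "roll": 0.44, "hand": 16},
  {"offset": [0, 0, 13], "roll": 0.44, "hand": 14},
  {"offset": [0, 0, 13], "roll": 0.44, "hand": 12},
  {"offset": [0, 0, 13], "roll": 0.44, "hand": 5},
  {"offset": [0, 0, 13], "roll": 0.44, "hand": 5},
  {"offset": [0, 0, 13], "roll": 0.44, "hand": 5},
])

```text
clock: 7.08
tool_pos: [0.5032, -0.299, 0.1168]
orientation: [-180.0, -0.0, -104.0]
force: [0.8, -0.5, 0.3]
opening: 0.0131
```

jog_arm([
  {"offset": [0, 0, -4], "roll": 0, "hand": 5},
  {"offset": [0, 0, -12], "roll": 0, "hand": 5},
  {"offset": [0, 0, -22], "roll": 0, "hand": 5},
  {"offset": [0, 0, -34], "roll": 0, "hand": 5},
  {"offset": [0, 0, -46], "roll": 0, "hand": 5},
  {"offset": [0, 0, -60], "roll": 0, "hand": 5},
  {"offset": [0, 0, -75], "roll": 0, "hand": 5},
  {"offset": [0, 0, -90], "roll": 0, "hand": 5},
  {"offset": [0, 0, -108], "roll": 0, "hand": 5},
  {"offset": [0, 0, -126], "roll": 0, "hand": 5},
  {"offset": [0, 0, -144], "roll": 0, "hand": 5},
  {"offset": [0, 0, -158], "roll": 0, "hand": 5},
  {"offset": [0, 0, -160], "roll": 0, "hand": 5},
])

```text
clock: 8.17
tool_pos: [0.504, -0.2995, 0.2808]
orientation: [-179.7, -0.0, -104.0]
force: [0.5, -0.7, 0.0]
opening: 0.0128
```

```bash
python3 - <<'E'
from h import *
st()
a=np.radians(-19.3);R=np.array([[np.cos(a),-np.sin(a)],[np.sin(a),np.cos(a)]])
for dx in (28.5+40,28.5+22):
    p=np.array([.4949,.109])+R@[dx/1e3,0];print(p);off(*p,.277,-109.3)
E
```

```text
8.1667 [ 0.504  -0.2995  0.2808] [-1.7969e+02 -5.0000e-02 -1.0396e+02] [ 0.49 -0.68  0.03] 0.0128 [-11.6  10.6  -7.3   0.1 -71.8  -2.4]
[0.55955037 0.08635976]
offset mm [-387.9   39.2    3.8] roll 0.0932
[0.54256195 0.09230902]
offset mm [-389.6   57.1    3.8] roll 0.0932
```

jog_arm([
  {"offset": [-25, 3, 0], "roll": 0.01, "hand": 5},
  {"offset": [-60, 6, 0], "roll": 0.02, "hand": 5},
  {"offset": [-95, 10, 0], "roll": 0.03, "hand": 5},
  {"offset": [-130, 13, 0], "roll": 0.04, "hand": 5},
  {"offset": [-165, 17, 0], "roll": 0.05, "hand": 5},
  {"offset": [-200, 20, 0], "roll": 0.06, "hand": 5},
  {"offset": [-235, 24, 0], "roll": 0.07, "hand": 5},
  {"offset": [-270, 27, 0], "roll": 0.08, "hand": 5},
  {"offset": [-305, 30, 0], "roll": 0.09, "hand": 5},
  {"offset": [-335, 32, 0], "roll": 0.093, "hand": 5},
  {"offset": [-360, 33, 0], "roll": 0.093, "hand": 5},
  {"offset": [-378, 34, 0], "roll": 0.093, "hand": 5},
  {"offset": [-387, 34, 10], "roll": 0.093, "hand": 5},
  {"offset": [-387, 34, 30], "roll": 0.093, "hand": 5},
  {"offset": [-387, 34, 50], "roll": 0.093, "hand": 5},
  {"offset": [-387, 34, 70], "roll": 0.093, "hand": 5},
  {"offset": [-387, 34, 88], "roll": 0.093, "hand": 5},
  {"offset": [-387, 34, 97], "roll": 0.093, "hand": 5},
  {"offset": [-387, 34, 97], "roll": 0.093, "hand": 5},
  {"offset": [-387, 34, 97], "roll": 0.093, "hand": 5},
])

```text
clock: 9.83
tool_pos: [0.5634, 0.0844, 0.1795]
orientation: [180.0, -0.0, -109.3]
force: [0.9, 0.2, -0.0]
opening: 0.0125
```

```bash
python3 - <<'E'
from h import *
st();snap('side','s3');snap('top','t3')
a=cv2.imread('pics/s3.png')[215:295,235:315];b=cv2.imread('pics/t3.png')[160:240,225:305]
f=lambda i,k:cv2.resize(i,None,fx=k,fy=k,interpolation=cv2.INTER_CUBIC)
cv2.imwrite('pics/c4.png',np.hstack([f(a,5),f(b,5)]))
E
```

```text
9.8333 [0.5634 0.0844 0.1795] [ 1.7998e+02 -4.0000e-02 -1.0932e+02] [ 0.87  0.17 -0.01] 0.0125 [ 28.2  13.3 -17.5   0.  -59.2 -47.5]
```

View pics/c4.png

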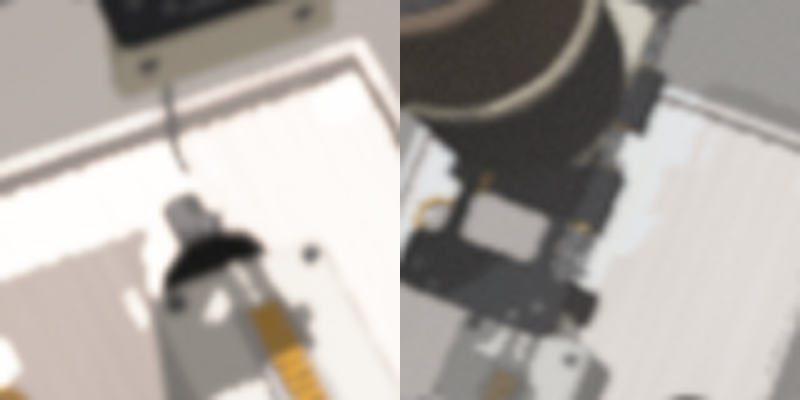

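```bash
python3 - <<'E'
from h import *
crop('s3',258,230,40,40,15,'c5')
p=np.array([.5634,.0844]);a=np.radians(-19.3);ex=np.array([np.cos(a),np.sin(a)])
tip=p-ex*.014
print('pred tip end(-16)',proj('s3',[*(p-ex*.016),.0895]),'corner',proj('s3',[*p,.0867]))
for s in (26.5,28.5,30.5):
    o=np.array([.4949,.109])+ex*s/1e3;e=np.array([-ex[1],ex[0]])
    print(s,'bridge ends',[proj('s3',[*(o+e*k),.0945]).round(1) for k in(-.0105,.0105)],'shaft end top',proj('s3',[*(o+ex*.024),.084]).round(1),'knob top',proj('s3',[*(o-ex*.009),.097]).round(1))
E
```

```text
pred tip end(-16) [272.06720576 250.18085258] corner [269.29825109 245.36978127]
26.5 bridge ends [array([282.2, 258. ]), array([272.2, 261.6])] shaft end top [273.1 254.2] knob top [278.8 262.4]
28.5 bridge ends [array([281.8, 257.2]), array([271.8, 260.9])] shaft end top [272.8 253.5] knob top [278.5 261.6]
30.5 bridge ends [array([281.5, 256.5]), array([271.4, 260.1])] shaft end top [272.4 252.8] knob top [278.1 260.9]
```

View pics/c5.png

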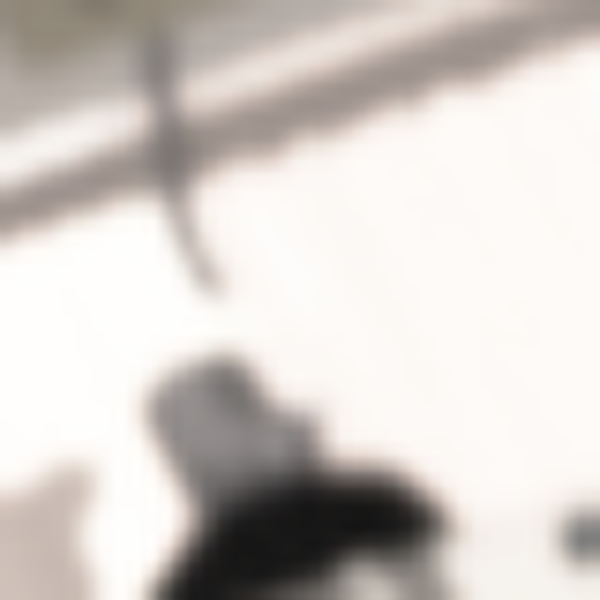

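```bash
cat > prof.py <<'E'
from h import *
a=np.radians(-19.3);ex=np.array([np.cos(a),np.sin(a),0]);ey=np.array([-ex[1],ex[0],0])
def prof(f,P,d,half=9):
    g=cv2.imread('pics/%s.png'%f)[:,:,1].astype(np.float32)
    c=proj(f,P);t=proj(f,P+d*.01)-c;t/=np.linalg.norm(t);n=np.array([-t[1],t[0]])
    k=np.arange(-half,half+.01,.1);X=c[:,None]+n[:,None]*k
    return k,cv2.remap(g,X[0:1].astype(np.float32),X[1:2].astype(np.float32),cv2.INTER_CUBIC)[0],n
def along(f,P,d,half=9):
    g=cv2.imread('pics/%s.png'%f)[:,:,1].astype(np.float32)
    c=proj(f,P);t=proj(f,P+d*.01)-c;t/=np.linalg.norm(t)
    k=np.arange(-half,half+.01,.1);X=c[:,None]+t[:,None]*k
    return k,cv2.remap(g,X[0:1].astype(np.float32),X[1:2].astype(np.float32),cv2.INTER_CUBIC)[0]
E
python3 - <<'E'
from prof import *
o=np.array([.4949,.109,.075])+ex*.0285
for x in(6,8,10,12,14,16,18,20,22):
    k,r,n=prof('s3',o+ex*x/1e3,ex);print('shaft',x,r[::10].astype(int))
p=np.array([.5634,.0844,.0867])
for x in(-2,-5,-8,-11,-14):
    k,r,n=prof('s3',p+ex*x/1e3+[0,0,max(0,(-x-10.5)*.6e-3)],ex,5);print('hook',x,r[::5].astype(int))
for z in(5,15,25,35):
    k,r,n=prof('s3',p+[0,0,z/1e3],np.array([0,0,1.]),5);print('shank',z,r[::5].astype(int),n.round(2))
q=proj('s3',o);print('px per 10mm ex,ey,ez',[((proj('s3',o+e*.01)-q)).round(2).tolist() for e in(ex,ey,np.array([0,0,1]))])
k,r=along('s3',o+ex*.015+[0,0,.009],ex);print('along top of shaft',r[::5].astype(int))
k,r=along('s3',o+ex*.015,ex,14);print('along axis',r[::5].astype(int))
k,r=along('s3',p-ex*.016+[0,0,.002],ex);print('along hook',r[::5].astype(int))
E
```

```text
shaft 6 [211 160 112  74  50  35  30  32  31  36  36  46  73 115 160 195 228 241
 248]
shaft 8 [245 226 179 128  77  55  48  49  50  55  62  69 103 155 208 231 243 248
 248]
shaft 10 [254 249 224 168 106  78  74  74  77  83  93  96 123 180 227 245 247 248
 249]
shaft 12 [253 251 242 196 131 100  97  98  98 109 118 118 126 177 226 245 248 249
 249]
shaft 14 [253 253 249 204 138 110 110 117 117 126 136 129 131 170 222 244 248 249
 249]
shaft 16 [253 253 247 205 139 120 123 128 129 132 137 135 150 183 223 242 247 248
 249]
shaft 18 [253 252 248 210 147 128 133 136 134 132 133 144 174 209 231 243 248 249
 249]
shaft 20 [253 253 248 207 148 135 138 139 135 127 127 158 204 235 243 246 248 248
 249]
shaft 22 [253 253 247 207 149 139 140 138 131 121 126 171 227 243 247 247 248 249
 249]
hook -2 [253 254 254 254 254 254 253 251 247 229 206 191 198 219 234 242 248 248
 249 250 251]
hook -5 [254 253 253 254 254 254 254 252 244 231 210 197 201 217 234 244 246 248
 249 250 251]
hook -8 [253 253 254 254 253 254 253 251 246 230 207 192 198 216 232 242 247 247
 249 250 251]
hook -11 [254 253 254 254
[... 552 characters left out ...]
2 142 157 169 179 182 186
 188 192 197] [ 0.99 -0.12]
px per 10mm ex,ey,ez [[-1.85, -3.68], [-4.72, 1.73], [-0.33, -3.05]]
along top of shaft [ 23  22  22  21  25  32  44  61  77  98 114 128 135 137 136 133 130 127
 126 124 124 122 127 135 146 168 192 222 237 249 252 251 252 249 243 239
 233]
along axis [141 141 140 140 140 134 127 112  96  73  51  37  26  23  22  22  22  22
  24  25  29  39  50  70  84 102 114 124 130 132 132 131 127 123 119 117
 116 114 117 125 138 168 198 228 243 251 254 253 253 253 253 252 251 251
 251 253 252]
along hook [136 138 140 143 151 155 159 160 165 170 179 194 212 230 239 249 251 250
 249 243 233 223 210 200 196 201 203 201 197 196 198 199 201 197 195 186
 176]
```

```bash
cat > fit.py <<'E'
from prof import *
from scipy.optimize import least_squares
S=8
def hull(M,f,pts,val,x0,y0):
    q=np.array([(proj(f,P)-[x0,y0]+.5)*S-.5 for P in pts],np.float32)
    cv2.fillConvexPoly(M,np.round(cv2.convexHull(q)*16).astype(np.int32),val,cv2.LINE_8,4)
def circ(c,r,n=24,u=ey,w=np.array([0,0,1.])):
    return [c+r*(np.cos(t)*u+np.sin(t)*w) for t in np.linspace(0,2*np.pi,n,False)]
def sph(c,r):return [c+r*np.array([np.cos(t)*np.cos(s),np.sin(t)*np.cos(s),np.sin(s)]) for t in np.arange(0,6.28,.6) for s in(-1.2,-.6,0,.6,1.2)]
def render(f,prims,box,bg,sig):
    x0,y0,w,h=box;M=np.full((h*S,w*S),bg,np.float32)
    for pts,v in prims:hull(M,f,pts,float(v),x0,y0)
    M=cv2.GaussianBlur(M,(0,0),sig*S);return np.minimum(cv2.resize(M,(w,h),interpolation=cv2.INTER_AREA),250)
def unit(o,g=130,gc=130):
    z=np.array([0,0,1.])
    P=[(circ(o-ex*.029,.022)+circ(o-ex*.009,.022),20),(circ(o-ex*.009,.009)+circ(o-ex*.003,.009),g),(circ(o-ex*.003,.006)+circ(o+ex*.003,.006),g),
       (circ(o+ex*.003,.009)+circ(o+ex*.024,.009),g)]
    L=o+ey*.0085;Rr=o-ey*.0085
    P+=[(sph(L+z*.0195,.002)+sph(Rr+z*.0195,.002),gc)]+[(sph(a+z*.0195,.002)+sph(a-z*.004,.002),gc) for a in(L,Rr)]
    return P
def pick(p):
    z=np.array([0,0,1.]);b=p;m=p-ex*.0105;t=p-ex*.014+z*.0025
    return [(sph(b,.002)+sph(b+z*.05,.002),60),(sph(b,.002)+sph(m,.002),60),(sph(m,.002)+sph(t,.002),60)]
E
cat > run.py <<'E'
from fit import *
import sys
img=cv2.imread('pics/s3.png')[:,:,1].astype(np.float32)
# in image coordinates: shaft fit
box=(262,249,22,11);sub=img[box[1]:box[1]+box[3],box[0]:box[0]+box[2]]
def res(v,ret=0):
    o=np.array([.4949,.109,.075])+ex*v[0]/1e3+ey*v[1]/1e3
    r=render('s3',unit(o,v[2],v[5]),box,v[3],v[4]);return r if ret else (r-sub).ravel()
for x0 in([28.5,0,130,400,.8,130],[31,2,130,300,.8,130]):
    s=least_squares(res,x0,diff_step=2e-2,x_scale=[2,2,30,100,.3,30],bounds=([15,-8,60,250,.4,60],[45,8,200,900,1.6,220]));print('unit',s.x.round(2),(s.fun**2).mean()**.5)
for sgn in(1,):
    s=least_squares(lambda v:res([v[0],v[1],*s.x[2:]]),s.x[:2],diff_step=.05,x_scale=2);print(s.x.round(2),s.cost)
box2=(265,238,12,14);sub2=img[box2[1]:box2[1]+box2[3],box2[0]:box2[0]+box2[2]]
def res2(v):
    p=np.array([.5634,.0844,.0867])+ex*v[0]/1e3+ey*v[1]/1e3
    d=render('s3',pick(p),box2,v[2],v[3])-sub2; d[:4]=0; return d.ravel()
s=least_squares(res2,[.1,.1,400,.8],diff_step=5e-2,x_scale=[2,2,100,.3],bounds=([-8,-8,250,.4],[8,8,900,1.6]));print('pick',s.x.round(2),(s.fun**2).mean()**.5)
E
time python3 run.py
```

```text
unit [ 31.6    3.49 130.6  320.26   1.1  133.56] 5.4781814
unit [ 31.6    3.49 130.62 320.28   1.1  133.55] 5.480676
[31.6   3.49] 3631.4233
pick [1.0000e-01 1.0000e-01 3.1079e+02 1.6000e+00] 16.508343
real	0m17.487s
user	0m17.138s
sys	0m0.629s
```

```bash
cat > pk.py <<'E'
from fit import *
def fitpick(f,p0,box2,mask=4,sig=1.1,bg=320):
    img=cv2.imread('pics/%s.png'%f)[:,:,1].astype(np.float32)
    sub2=img[box2[1]:box2[1]+box2[3],box2[0]:box2[0]+box2[2]]
    def res2(v):
        p=p0+ex*(v[0]-20)/1e3+ey*(v[1]-20)/1e3
        P=[(a,v[2]) for a,_ in pick(p)]
        d=render(f,P,box2,bg,sig)-sub2; d[:mask]=0; return d.ravel()
    s=least_squares(res2,[20,20,80],diff_step=2e-2,x_scale=[2,2,30],bounds=([8,8,0],[32,32,200]));print('pick',(s.x-[20,20,0]).round(2),(s.fun**2).mean()**.5);return s.x
if __name__=='__main__':
    for sig in(.9,1.1):
      for bg in(280,320): fitpick('s3',np.array([.5634,.0844,.0867]),(265,240,12,13),3,sig,bg)
E
python3 pk.py
```

```text
pick [  2.23  -1.19 152.05] 7.1216416
pick [  2.26  -1.06 127.41] 7.8192906
pick [  2.44  -1.26 138.61] 7.0401864
pick [  1.94  -1.05 105.01] 7.395666
```

jog_arm([
  {"offset": [-2.5, 0, -0.3], "roll": 0, "hand": 5},
  {"offset": [-5.2, 2, -0.3], "roll": 0, "hand": 5},
  {"offset": [-5.2, 5, -0.3], "roll": 0, "hand": 5},
  {"offset": [-5.2, 8, -0.3], "roll": 0, "hand": 5},
  {"offset": [-5.2, 11, -0.3], "roll": 0, "hand": 5},
  {"offset": [-5.2, 13, -0.3], "roll": 0, "hand": 5},
  {"offset": [-5.2, 13, -0.3], "roll": 0, "hand": 5},
])

```text
clock: 10.52
tool_pos: [0.5524, 0.0942, 0.18]
orientation: [180.0, 0.0, -109.3]
force: [-0.5, 1.8, -1.9]
opening: 0.0129
```

```bash
cat > joint.py <<'E'
from fit import *
def joint(f,box,o0,sig=1.1,bg=320,free_pick=True):
    img=cv2.imread('pics/%s.png'%f)[:,:,1].astype(np.float32)
    b=ctrl.get_obs()['tool_pos'];p0=b-[0,0,.0928]
    sub=img[box[1]:box[1]+box[3],box[0]:box[0]+box[2]]
    def res(v,ret=0):
        o=o0+ex*(v[0]-20)/1e3+ey*(v[1]-20)/1e3;p=p0+ex*(v[2]-20)/1e3+ey*(v[3]-20)/1e3
        d=render(f,unit(o,v[4],v[4])+[(a,v[5]) for a,_ in pick(p)],box,bg,sig)
        return d if ret else (d-sub).ravel()
    s=least_squares(res,[20,20,22,19,130,120],diff_step=2e-2,x_scale=[2,2,2,2,30,30],bounds=([8]*4+[40,0],[32]*4+[220,200]))
    print((s.x-[20]*4+[0,0] if 0 else s.x-np.array([20]*4+[0,0])).round(2),'rms',(s.fun**2).mean()**.5)
    o=o0+ex*(s.x[0]-20)/1e3+ey*(s.x[1]-20)/1e3;p=p0+ex*(s.x[2]-20)/1e3+ey*(s.x[3]-20)/1e3
    print('pick rel shaft (x,y,hookaxis z) mm',((p-o)@np.c_[ex,ey,[0,0,1]]*1e3).round(2))
    x=np.vstack([sub,res(s.x,1)]);cv2.imwrite('pics/cmp_%s.png'%f,cv2.resize(x,None,fx=10,fy=10,interpolation=cv2.INTER_CUBIC))
E
python3 - <<'E'
from joint import *
st();snap('side','s4')
joint('s4',(262,244,22,16),np.array([.4949,.109,.075])+ex*.0316+ey*.0035)
E
```

```text
10.5167 [0.5524 0.0942 0.18  ] [ 1.8000e+02  1.0000e-02 -1.0929e+02] [-0.53  1.76 -1.91] 0.0129 [ 29.7  12.4 -18.6  -0.  -58.9 -49. ]
[ -0.74   0.26   0.37  -0.58 123.31 113.03] rms 7.5239806
pick rel shaft (x,y,hookaxis z) mm [29.    0.76 12.24][ WARN:0@8.405] global loadsave.cpp:1063 imwrite_ Unsupported depth image for selected encoder is fallbacked to CV_8U.
```

View pics/cmp_s4.png

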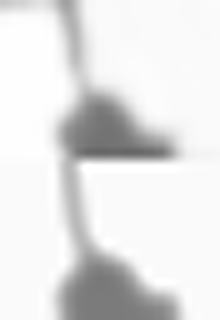

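jog_arm([
  {"offset": [0.3, 2, 0], "roll": 0, "hand": 5},
  {"offset": [0.6, 4, 0], "roll": 0, "hand": 5},
  {"offset": [0.6, 6, 0], "roll": 0, "hand": 5},
  {"offset": [0.6, 8, 0], "roll": 0, "hand": 5},
  {"offset": [0.6, 9, 0], "roll": 0, "hand": 5},
  {"offset": [0.6, 9, 0], "roll": 0, "hand": 5},
  {"offset": [0.6, 9, 0], "roll": 0, "hand": 5},
])

```text
clock: 11.15
tool_pos: [0.5443, 0.0965, 0.1799]
orientation: [-180.0, 0.0, -109.3]
force: [0.4, 0.6, -0.7]
opening: 0.0129
```

```bash
python3 - <<'E'
from joint import *
st();snap('side','s5')
joint('s5',(262,244,22,16),np.array([.4949,.109,.075])+ex*.0316+ey*.0035)
for i in range(3):
    cams.snapshot('side');print(ctrl.get_obs()['force'].round(2))
E
```

```text
11.15 [0.5443 0.0965 0.1799] [-1.7999e+02  1.0000e-02 -1.0930e+02] [ 0.41  0.58 -0.69] 0.0129 [ 30.4  11.7 -19.6   0.  -58.7 -49.7]
[-1.7000e-01  2.1000e-01 -1.0200e+00 -1.3000e-01  1.3660e+02  1.1479e+02] rms 6.684347
pick rel shaft (x,y,hookaxis z) mm [18.31  0.67 12.11]
[-0.16  0.16 -1.54]
[ 0.    0.2  -0.65]
[-0.43 -0.64 -1.05][ WARN:0@8.689] global loadsave.cpp:1063 imwrite_ Unsupported depth image for selected encoder is fallbacked to CV_8U.
```

jog_arm([
  {"offset": [0.3, 1.5, 0], "roll": 0, "hand": 5},
  {"offset": [0.3, 3, 0], "roll": 0, "hand": 5},
  {"offset": [0.3, 4.5, 0], "roll": 0, "hand": 5},
  {"offset": [0.3, 6, 0], "roll": 0, "hand": 5},
  {"offset": [0.3, 7, 0], "roll": 0, "hand": 5},
  {"offset": [0.3, 7, 0], "roll": 0, "hand": 5},
  {"offset": [0.3, 7, 0], "roll": 0, "hand": 5},
])

```text
clock: 11.93
tool_pos: [0.5375, 0.0985, 0.1799]
orientation: [-180.0, 0.0, -109.3]
force: [-0.0, -0.6, -1.3]
opening: 0.0132
```

```bash
python3 - <<'E'
from joint import *
st();snap('side','s6')
F=[]
for i in range(4):
    F.append(ctrl.get_obs()['force']);cams.snapshot('side')
F=np.mean(F,0);print('F ex,ey,z',(F@np.c_[ex,ey,[0,0,1]]).round(2))
joint('s6',(262,244,22,16),np.array([.4949,.109,.075])+ex*.0316+ey*.0035)
crop('s6',255,235,36,30,20,'c6')
E
```

```text
11.9333 [0.5375 0.0985 0.1799] [-1.800e+02  1.000e-02 -1.093e+02] [-0.03 -0.57 -1.32] 0.0132 [ 30.9  11.1 -20.3   0.  -58.5 -50.2]
F ex,ey,z [-0.66 -0.03 -0.76]
[ -0.34   0.29   3.24  -1.04 141.33 112.59] rms 23.217476
pick rel shaft (x,y,hookaxis z) mm [15.73 -0.71 12.02][ WARN:0@9.243] global loadsave.cpp:1063 imwrite_ Unsupported depth image for selected encoder is fallbacked to CV_8U.
```

View pics/c6.png

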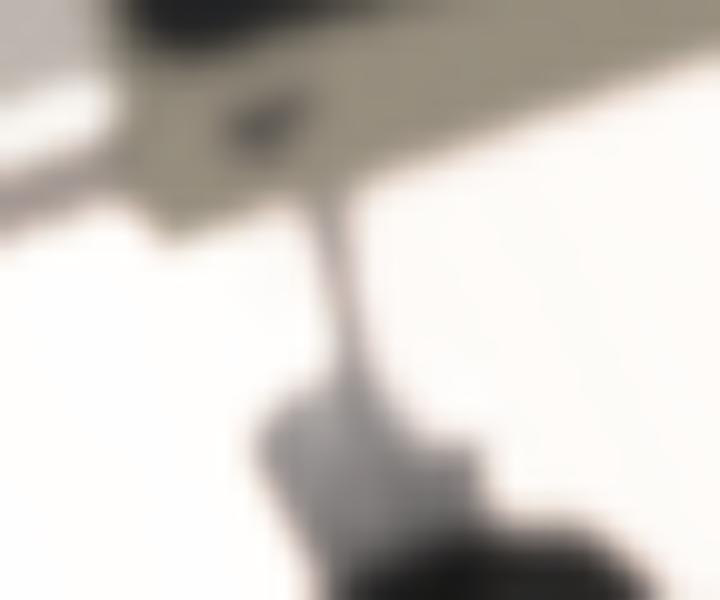

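jog_arm([
  {"offset": [0, 1, 0], "roll": 0, "hand": 5},
  {"offset": [0, 2, 0], "roll": 0, "hand": 5},
  {"offset": [0, 3, 0], "roll": 0, "hand": 5},
  {"offset": [0, 3.5, 0], "roll": 0, "hand": 5},
  {"offset": [0, 3.5, 0], "roll": 0, "hand": 5},
  {"offset": [0, 3.5, 0], "roll": 0, "hand": 5},
])

```text
clock: 12.68
tool_pos: [0.5342, 0.0997, 0.1799]
orientation: [-180.0, 0.0, -109.3]
force: [0.7, 0.5, -0.3]
opening: 0.0128
```

```bash
cat > ff.py <<'E'
from fit import *
def ff(n=5):
    F=[]
    for i in range(n):
        F.append(ctrl.get_obs()['force']);cams.snapshot('side')
    print('F ex,ey,z',(np.mean(F,0)@np.c_[ex,ey,[0,0,1]]).round(2))
E
python3 - <<'E'
from ff import *
st();ff();snap('side','s7')
for x in (8,9.5,11,12.5):
  print(x)
b=ctrl.get_obs()['tool_pos']-[0,0,.0928]
# shank horizontal profile just above shaft and fit shank only
img=cv2.imread('pics/s7.png')[:,:,1]
print(img[244:260,264:284])
E
```

```text
12.6833 [0.5342 0.0997 0.1799] [-1.7999e+02  1.0000e-02 -1.0930e+02] [ 0.66  0.51 -0.33] 0.0128 [ 31.2  10.9 -20.7   0.  -58.4 -50.5]
F ex,ey,z [ 0.09  0.13 -0.56]
8
9.5
11
12.5
[[141 141 136 127 121 123 133 140 144 150 161 173 190 208 221 233 240 245
  248 250]
 [142 141 141 139 137 138 142 144 151 174 201 220 232 241 245 248 249 250
  251 251]
 [145 144 146 149 155 168 170 157 161 202 232 243 247 250 250 251 251 251
  251 251]
 [156 158 171 183 199 219 218 184 170 214 242 249 250 251 251 251 251 251
  251 251]
 [202 210 224 231 237 242 238 207 175 215 244 250 250 251 251 252 251 251
  251 251]
 [244 247 249 248 248 249 245 219 179 213 244 250 250 251 251 252 252 251
  251 251]
 [253 254 253 252 250 250 248 227 182 207 243 250 251 251 251 251 252 251
  251 251]
 [254 254 254 253 252 252 251 237 188 199 242 250 251 251 251 251 252 252
  251 251]
 [254 254 254 254 253 252 251 241 193 191 239 250 251 251 251 251 251 252
  251 251]
 [254 254 254 254 252 248 244 230 183 177 228 247 250 251 251 251 251 252
  252 251]
 [254 254 254 253 244 222 213 205 168 159 202 236 248 251 252 252 251 251
  252 251]
 [254 254 253 246 217 176 176 185 164 148 173 217 241 249 251 251 251 251
  252 252]
 [254 254 252 231 179 153 161 170 157 142 154 184 218 229 235 244 250 251
  251 251]
 [254 254 251 223 164 147 152 155 148 136 137 151 167 174 188 227 249 251
  251 251]
 [254 254 252 231 174 147 147 148 143 137 130 129 132 134 152 216 248 251
  251 251]
 [254 254 253 245 201 153 145 145 143 137 127 118 116 119 138 199 241 248
  247 247]]
```

jog_arm([
  {"offset": [0, 0, -0.5], "roll": 0, "hand": 5},
  {"offset": [0, 0, -1], "roll": 0, "hand": 5},
  {"offset": [0, 0, -1.5], "roll": 0, "hand": 5},
  {"offset": [0, 0, -2], "roll": 0, "hand": 5},
  {"offset": [0, 0, -2.5], "roll": 0, "hand": 5},
  {"offset": [0, 0, -3], "roll": 0, "hand": 5},
  {"offset": [0, 0, -3.5], "roll": 0, "hand": 5},
  {"offset": [0, 0, -4], "roll": 0, "hand": 5},
])

```text
clock: 13.65
tool_pos: [0.5342, 0.0996, 0.1839]
orientation: [180.0, -0.0, -109.3]
force: [-1.0, 0.5, -1.5]
opening: 0.0128
```

```bash
python3 - <<'E'
from ff import *
st();ff()
E
```

```text
13.65 [0.5342 0.0996 0.1839] [ 179.99   -0.   -109.31] [-0.99  0.55 -1.47] 0.0128 [ 31.2  10.7 -20.4  -0.  -59.  -50.5]
F ex,ey,z [ 0.05 -0.08 -1.32]
```

jog_arm([
  {"offset": [0, 0, -0.5], "roll": 0, "hand": 5},
  {"offset": [0, 0, -1], "roll": 0, "hand": 5},
  {"offset": [0, 0, -1.5], "roll": 0, "hand": 5},
  {"offset": [0, 0, -2], "roll": 0, "hand": 5},
])

```text
clock: 14.23
tool_pos: [0.5338, 0.0996, 0.1853]
orientation: [179.9, -0.0, -109.3]
force: [-0.4, -0.1, -6.8]
opening: 0.0127
```

```bash
python3 - <<'E'
from ff import *
st();ff()
E
```

```text
14.2333 [0.5338 0.0996 0.1853] [ 1.7994e+02 -3.0000e-02 -1.0932e+02] [-0.4  -0.09 -6.78] 0.0127 [ 31.2  10.6 -20.3  -0.  -59.2 -50.5]
F ex,ey,z [-0.04 -0.37 -6.41]
```

jog_arm([
  {"offset": [0, 0, -0.5], "roll": 0, "hand": 5},
  {"offset": [0, 0, -1], "roll": 0, "hand": 5},
  {"offset": [0, 0, -1.5], "roll": 0, "hand": 5},
  {"offset": [0, 0, -2], "roll": 0, "hand": 5},
])

```text
clock: 14.82
tool_pos: [0.5339, 0.0996, 0.1875]
orientation: [180.0, -0.0, -109.3]
force: [-0.1, 0.6, -8.4]
opening: 0.0127
```

```bash
python3 - <<'E'
from ff import *
st();ff(2)
E
```

```text
14.8167 [0.5339 0.0996 0.1875] [ 1.7996e+02 -3.0000e-02 -1.0931e+02] [-0.14  0.61 -8.4 ] 0.0127 [ 31.2  10.5 -20.1  -0.  -59.5 -50.5]
F ex,ey,z [-0.01  0.09 -8.34]
```

jog_arm([
  {"offset": [0, 0, -0.4], "roll": 0, "hand": 5},
  {"offset": [0, 0, -0.8], "roll": 0, "hand": 5},
  {"offset": [0, 0, -1.2], "roll": 0, "hand": 5},
  {"offset": [0, 0, -1.6], "roll": 0, "hand": 5},
  {"offset": [0, 0, -2], "roll": 0, "hand": 5},
])

```text
clock: 15.33
tool_pos: [0.5348, 0.0997, 0.1906]
orientation: [-179.9, 0.0, -109.3]
force: [0.2, 0.1, -1.8]
opening: 0.0127
```

```bash
python3 - <<'E'
from ff import *
st();ff(2)
E
```

```text
15.3333 [0.5348 0.0997 0.1906] [-1.7993e+02  4.0000e-02 -1.0929e+02] [ 0.19  0.09 -1.84] 0.0127 [ 31.2  10.3 -19.9   0.  -59.7 -50.5]
F ex,ey,z [-0.01 -0.23 -1.45]
```

jog_arm([
  {"offset": [0, 0, -1], "roll": 0, "hand": 5},
  {"offset": [0, 0, -2], "roll": 0, "hand": 5},
  {"offset": [0, 0, -3], "roll": 0, "hand": 5},
  {"offset": [0, 0, -4.2], "roll": 0, "hand": 5},
  {"offset": [0, 0, -5.5], "roll": 0, "hand": 5},
  {"offset": [0, 0, -7], "roll": 0, "hand": 5},
  {"offset": [0, 0, -8.5], "roll": 0, "hand": 5},
  {"offset": [0, 0, -10], "roll": 0, "hand": 5},
  {"offset": [0, 0, -12], "roll": 0, "hand": 5},
  {"offset": [0, 0, -14], "roll": 0, "hand": 5},
  {"offset": [0, 0, -16], "roll": 0, "hand": 5},
  {"offset": [0, 0, -18], "roll": 0, "hand": 5},
  {"offset": [0, 0, -20], "roll": 0, "hand": 5},
  {"offset": [0, 0, -22], "roll": 0, "hand": 5},
  {"offset": [0, 0, -24], "roll": 0, "hand": 5},
  {"offset": [0, 0, -26], "roll": 0, "hand": 5},
  {"offset": [0, 0, -26], "roll": 0, "hand": 5},
])

```text
clock: 16.85
tool_pos: [0.5345, 0.0997, 0.2164]
orientation: [-180.0, 0.0, -109.3]
force: [-0.1, 0.3, 0.2]
opening: 0.0128
```

```bash
python3 - <<'E'
from ff import *
st();ff(3);snap('side','s8');crop('s8',250,225,45,40,15,'c7')
E
```

```text
16.85 [0.5345 0.0997 0.2164] [-1.7997e+02  3.0000e-02 -1.0931e+02] [-0.07  0.29  0.2 ] 0.0128 [ 31.2   9.1 -17.8   0.  -63.1 -50.5]
F ex,ey,z [-0.13 -0.33 -0.76]
```

View pics/c7.png

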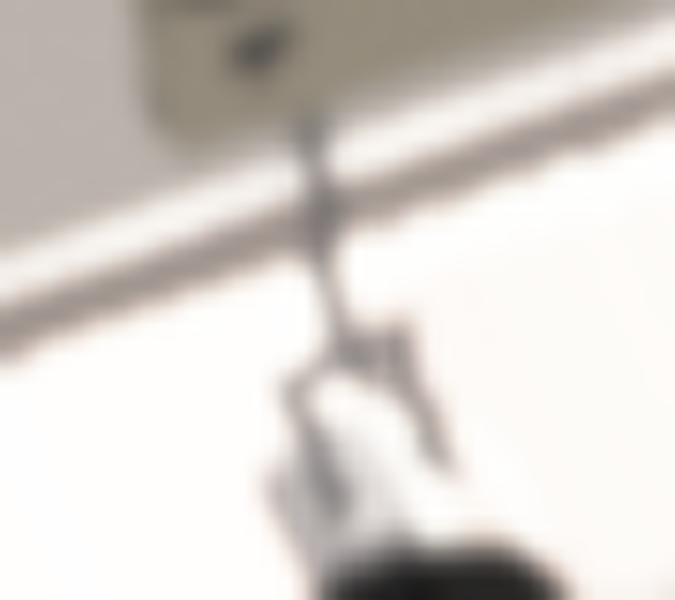

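jog_arm([
  {"offset": [0, 0, -3], "roll": 0, "hand": 5},
  {"offset": [0, 0, -6], "roll": 0, "hand": 5},
  {"offset": [0, 0, -8], "roll": 0, "hand": 5},
  {"offset": [0, -2, -8], "roll": 0, "hand": 5},
  {"offset": [0, -5, -8], "roll": 0, "hand": 5},
  {"offset": [0, -9, -8], "roll": 0, "hand": 5},
  {"offset": [0, -14, -8], "roll": 0, "hand": 5},
  {"offset": [0, -19, -8], "roll": 0, "hand": 5},
  {"offset": [0, -24, -8], "roll": 0, "hand": 5},
  {"offset": [0, -29, -8], "roll": 0, "hand": 5},
  {"offset": [0, -34, -8], "roll": 0, "hand": 5},
  {"offset": [0, -39, -8], "roll": 0, "hand": 5},
  {"offset": [0, -44, -8], "roll": 0, "hand": 5},
  {"offset": [0, -49, -8], "roll": 0, "hand": 5},
  {"offset": [0, -53, -8], "roll": 0, "hand": 5},
  {"offset": [0, -56, -8], "roll": 0, "hand": 5},
  {"offset": [0, -58, -8], "roll": 0, "hand": 5},
  {"offset": [0, -60, -8], "roll": 0, "hand": 5},
  {"offset": [0, -60, -8], "roll": 0, "hand": 5},
])

```text
clock: 18.63
tool_pos: [0.5911, 0.0797, 0.2238]
orientation: [-180.0, -0.0, -109.3]
force: [0.4, 0.3, -1.4]
opening: 0.0128
```

```bash
python3 - <<'E'
from ff import *
st();ff(2)
E
```

```text
18.6333 [0.5911 0.0797 0.2238] [-180.     -0.   -109.31] [ 0.39  0.35 -1.44] 0.0128 [ 26.4  13.7 -10.8   0.  -65.5 -45.8]
F ex,ey,z [-0.22 -0.28 -1.83]
```

jog_arm([
  {"offset": [0, 0, 3], "roll": 0, "hand": 5},
  {"offset": [0, 0, 8], "roll": 0, "hand": 5},
  {"offset": [0, 0, 15], "roll": 0, "hand": 5},
  {"offset": [0, 0, 23], "roll": 0, "hand": 5},
  {"offset": [0, 0, 31], "roll": 0, "hand": 5},
  {"offset": [0, 0, 39], "roll": 0, "hand": 5},
  {"offset": [0, 0, 47], "roll": 0, "hand": 5},
  {"offset": [0, 0, 55], "roll": 0, "hand": 5},
  {"offset": [0, 0, 63], "roll": 0, "hand": 5},
  {"offset": [0, 0, 71], "roll": 0, "hand": 5},
  {"offset": [0, 0, 79], "roll": 0, "hand": 5},
  {"offset": [0, 0, 86], "roll": 0, "hand": 5},
  {"offset": [0, 0, 90], "roll": 0, "hand": 5},
  {"offset": [0, 0, 93], "roll": 0, "hand": 5},
  {"offset": [0, 0, 96], "roll": 0, "hand": 5},
  {"offset": [0, 0, 99], "roll": 0, "hand": 5},
  {"offset": [0, 0, 102], "roll": 0, "hand": 5},
  {"offset": [0, 0, 105], "roll": 0, "hand": 5},
  {"offset": [0, 0, 106], "roll": 0, "hand": 5},
  {"offset": [0, 0, 106], "roll": 0, "hand": 5},
])

```text
clock: 20.4
tool_pos: [0.5907, 0.0797, 0.1177]
orientation: [180.0, -0.0, -109.3]
force: [0.6, -0.2, -1.2]
opening: 0.0129
```

```bash
python3 - <<'E'
from ff import *
st();ff(2);snap('side','s9')
b=ctrl.get_obs()['tool_pos'];print(proj('s9',b-[0,0,.0928]),proj('s9',b-ex*.014-[0,0,.09]))
print(cv2.imread('pics/s9.png')[225:250,250:280,1])
E
```

```text
20.4 [0.5907 0.0797 0.1177] [ 1.7999e+02 -1.0000e-02 -1.0931e+02] [ 0.57 -0.24 -1.21] 0.0129 [ 26.5  19.1 -18.4  -0.  -52.5 -45.8]
F ex,ey,z [ 0.24  0.06 -0.91]
[264.79986349 255.04910287] [267.02970223 259.01241405]
[[ 64  50  46  43  43  43  43  42  43  41  42  42  43  42  43  43  42  43
   45  49  58  67  73  75  75  75  76  75  75  74]
 [ 68  48  43  43  44  43  43  44  44  43  43  43  42  43  43  43  42  44
   48  57  65  72  75  75  75  74  74  73  69  65]
 [ 85  51  43  43  44  47  51  51  48  45  43  43  43  45  44  44  43  47
   53  63  71  75  74  72  72  70  66  62  58  53]
 [104  57  44  43  46  53  62  63  55  46  43  44  49  52  50  46  45  50
   60  68  71  73  70  66  62  59  54  51  50  50]
 [123  68  45  43  47  56  65  66  57  46  43  47  58  64  62  52  47  54
   64  69  67  63  59  54  51  49  51  57  65  76]
 [141  82  50  44  46  51  58  57  52  45  44  49  59  68  64  53  48  53
   57  59  56  51  50  51  56  64  75  90 105 117]
 [158 104  62  46  43  46  47  48  46  45  44  46  54  59  56  49  47  49
   50  50  51  56  65  74  90 103 117 132 143 151]
 [181 13
[... 1542 characters left out ...]
199 182 205 242 251 253
  254 254 255 255 255 255 255 255 255 255 255 255]
 [185 180 178 176 174 175 178 182 189 200 216 232 234 209 218 249 254 254
  255 255 255 255 255 255 255 255 255 255 255 255]
 [177 178 180 183 186 192 197 203 212 219 229 245 248 226 218 248 254 255
  255 255 255 255 255 255 255 255 255 255 255 255]
 [184 191 196 200 208 215 219 222 225 225 231 247 250 233 213 242 254 255
  255 255 255 255 255 255 255 255 255 255 255 255]
 [204 212 216 219 223 225 226 228 229 231 240 251 252 238 213 239 253 255
  255 255 255 255 255 255 255 255 255 255 255 255]
 [222 225 225 226 228 228 228 229 232 241 251 254 253 243 216 236 253 254
  254 254 254 255 255 255 255 255 255 255 255 255]]
```

jog_arm([
  {"offset": [0, -1, 0], "roll": 0, "hand": 5},
  {"offset": [0, -2, 0], "roll": 0, "hand": 5},
  {"offset": [0, -3, 0], "roll": 0, "hand": 5},
  {"offset": [0, -5, 0], "roll": 0, "hand": 5},
  {"offset": [0, -7, 0], "roll": 0, "hand": 5},
  {"offset": [0, -9, 0], "roll": 0, "hand": 5},
  {"offset": [0, -11, 0], "roll": 0, "hand": 5},
  {"offset": [0, -13, 0], "roll": 0, "hand": 5},
  {"offset": [0, -15, 0], "roll": 0, "hand": 5},
  {"offset": [0, -17, 0], "roll": 0, "hand": 5},
  {"offset": [0, -19, 0], "roll": 0, "hand": 5},
  {"offset": [0, -21, 0], "roll": 0, "hand": 5},
  {"offset": [0, -23, 0], "roll": 0, "hand": 5},
  {"offset": [0, -23, 0], "roll": 0, "hand": 5},
])

```text
clock: 21.72
tool_pos: [0.6129, 0.0721, 0.1179]
orientation: [-180.0, 0.0, -109.3]
force: [-0.4, -0.3, -0.8]
opening: 0.0125
```

```bash
python3 - <<'E'
from ff import *
st();ff(2);snap('side','s10')
a=cv2.imread('pics/s10.png');cv2.imwrite('pics/c8.png',cv2.resize(a[222:282,235:325],None,fx=8,fy=8,interpolation=cv2.INTER_CUBIC))
b=ctrl.get_obs()['tool_pos'];print(proj('s10',b-[0,0,.0928]),proj('s10',b-ex*.014-[0,0,.09]),'old place',proj('s10',b-ex*.032+[0,0,.006-b[2]]))
E
```

```text
21.7167 [0.6129 0.0721 0.1179] [-179.99    0.   -109.31] [-0.38 -0.3  -0.83] 0.0125 [ 24.8  20.8 -15.7   0.  -53.4 -44.1]
F ex,ey,z [-0.34 -0.04 -0.7 ]
[261.1080132  247.44380343] [263.27352509 251.28273067] old place [267.08726214 263.57740169]
```

View pics/c8.png

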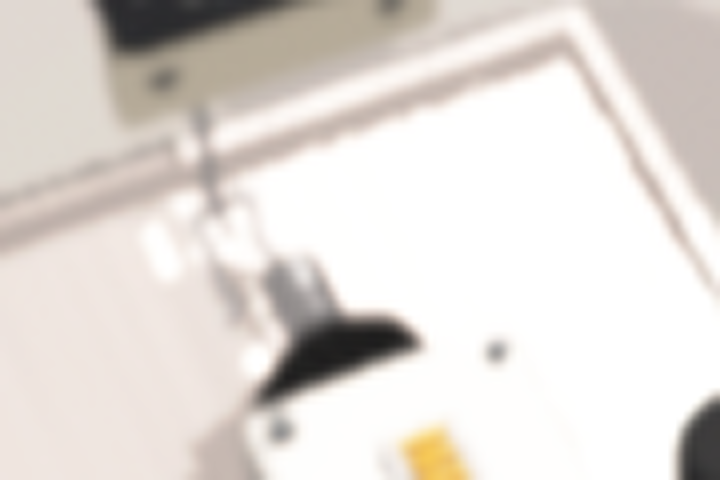

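The clip is off the shaft. It now leans with its bridge still over the hook at (263,248) and its legs trailing back towards the unit. I'll lift it to hang freely, land it again, and push it over backwards off the hook's open end.

jog_arm([
  {"offset": [0, 0, -3], "roll": 0, "hand": 5},
  {"offset": [0, 0, -7], "roll": 0, "hand": 5},
  {"offset": [0, 0, -12], "roll": 0, "hand": 5},
  {"offset": [0, 0, -17], "roll": 0, "hand": 5},
  {"offset": [0, 0, -22], "roll": 0, "hand": 5},
  {"offset": [0, 0, -26], "roll": 0, "hand": 5},
  {"offset": [0, 0, -28], "roll": 0, "hand": 5},
  {"offset": [0, 0, -28], "roll": 0, "hand": 5},
])

```text
clock: 22.53
tool_pos: [0.6129, 0.0723, 0.1467]
orientation: [-180.0, 0.0, -109.3]
force: [0.3, 0.4, -1.4]
opening: 0.0129
```

```bash
python3 - <<'E'
from joint import *
st();snap('side','s11')
# where is the clip? render comparison: pick alone vs pick + hanging clip at offset d along the hook, vs clip absent
b=ctrl.get_obs()['tool_pos'];p=b-[0,0,.0928]+ex*.002-ey*.001;z=np.array([0,0,1.])
g=cv2.imread('pics/s11.png')[:,:,1].astype(np.float32)
c=proj('s11',p);print('hook corner px',c)
x0,y0=int(c[0])-8,int(c[1])-6
for r in g[y0:y0+26,x0:x0+24].astype(int):print(' '.join('%3d'%v for v in r))
print(x0,y0)
for d in(3,6,9,12):
    o=p-ex*d/1e3+z*.002; print(d,[proj('s11',o+ey*s*.0085-z*h).round(1).tolist() for s in(1,-1) for h in(-.002,.029)])
E
```

```text
22.5333 [0.6129 0.0723 0.1467] [-1.7995e+02  4.0000e-02 -1.0931e+02] [ 0.25  0.41 -1.4 ] 0.0129 [ 24.8  19.2 -13.9   0.  -56.8 -44.1]
hook corner px [259.96280082 238.27185361]
217 217 216 217 217 215 203 175 155 163 181 195 202 198 192 189 188 189 189 188 189 190 192 197
217 217 217 216 217 216 204 179 156 161 180 193 203 202 194 190 189 189 190 192 194 200 214 225
217 216 216 217 217 215 205 181 158 160 179 191 200 205 198 192 191 194 200 210 220 229 240 246
216 217 216 216 217 216 208 185 159 159 177 188 196 204 204 202 208 216 227 237 242 246 248 247
217 216 216 216 217 216 211 193 164 158 176 185 191 201 212 221 232 238 245 247 245 243 238 229
217 216 216 217 216 216 212 195 166 156 170 177 180 195 216 230 240 242 241 237 228 220 208 196
216 216 217 218 217 216 209 192 167 154 161 165 166 179 199 219 227 224 218 207 195 189 186 186
217 217 217 220 223 223 209 189 173 157 152 153 155 159 170 185 194 193 188 183 180 184 191 198
218 218 219 224 235 238 217 186 178 161 149 150 153 151 155 168 177 180 181 183 188 202 222 230
219 220 221 226 239 244 220 177 172 162 152 151 153 149 153
[... 1149 characters left out ...]
255 255 255 254 250 245 238 229 232 248
240 247 245 234 230 242 254 255 255 255 255 255 255 255 255 255 254 247 225 203 184 172 180 220
236 244 248 240 230 234 250 255 255 255 255 255 255 255 255 255 251 222 179 160 150 145 148 179
233 240 246 244 234 230 242 253 255 255 254 255 255 255 255 254 243 187 156 154 148 142 142 162
231 236 244 247 239 229 232 243 250 251 251 253 254 254 254 254 238 175 155 164 156 144 141 152
251 232
3 [[256.5, 239.4], [257.9, 248.5], [264.1, 236.7], [265.3, 245.9]]
6 [[257.0, 240.4], [258.3, 249.5], [264.6, 237.7], [265.8, 246.9]]
9 [[257.5, 241.4], [258.8, 250.5], [265.1, 238.7], [266.3, 247.9]]
12 [[258.0, 242.4], [259.3, 251.5], [265.6, 239.7], [266.8, 248.9]]
```

jog_arm([
  {"offset": [0, 0, 4], "roll": 0, "hand": 5},
  {"offset": [0, 0, 9], "roll": 0, "hand": 5},
  {"offset": [0, 0, 14], "roll": 0, "hand": 5},
  {"offset": [0, 0, 18], "roll": 0, "hand": 5},
  {"offset": [0, 0, 20], "roll": 0, "hand": 5},
  {"offset": [0, 1, 22], "roll": 0, "hand": 5},
  {"offset": [0, 3, 24], "roll": 0, "hand": 5},
  {"offset": [0, 6, 26], "roll": 0, "hand": 5},
  {"offset": [0, 9, 28], "roll": 0, "hand": 5},
  {"offset": [0, 12, 30], "roll": 0, "hand": 5},
  {"offset": [0, 15, 32], "roll": 0, "hand": 5},
  {"offset": [0, 18, 34], "roll": 0, "hand": 5},
  {"offset": [0, 20, 36], "roll": 0, "hand": 5},
  {"offset": [0, 20, 36], "roll": 0, "hand": 5},
  {"offset": [0, 20, 36], "roll": 0, "hand": 5},
])

```text
clock: 23.83
tool_pos: [0.5936, 0.0789, 0.1099]
orientation: [180.0, -0.0, -109.3]
force: [-0.1, -0.2, -1.5]
opening: 0.0129
```

```bash
cat > look.py <<'E'
from joint import *
def look(f,n=26,m=26,dx=-8,dy=-6):
    st();snap('side',f)
    b=ctrl.get_obs()['tool_pos'];p=b-[0,0,.0928]+ex*.002-ey*.001;z=np.array([0,0,1.])
    g=cv2.imread('pics/%s.png'%f)[:,:,1].astype(np.float32)
    c=proj(f,p);print('corner px',c.round(1),'tip',proj(f,p-ex*.014+z*.0025).round(1))
    x0,y0=int(c[0])+dx,int(c[1])+dy;print('     '+' '.join('%3d'%v for v in range(x0,x0+m)))
    for i,r in enumerate(g[y0:y0+n,x0:x0+m].astype(int)):print(y0+i,':',' '.join('%3d'%v for v in r))
E
python3 -c "
from look import *
look('s12')
b=ctrl.get_obs()['tool_pos']
for d in(0,10,20,30,40):
  o=b-ex*d/1e3;o[2]=.006;print(d,[proj('s12',o+ey*s*.0085).round(1).tolist() for s in(1,-1)])"
```

```text
23.8333 [0.5936 0.0789 0.1099] [ 180.     -0.   -109.29] [-0.11 -0.21 -1.51] 0.0129 [ 26.3  19.8 -18.6   0.  -51.6 -45.5]
corner px [264.7 255.5] tip [266.9 259.5]
     256 257 258 259 260 261 262 263 264 265 266 267 268 269 270 271 272 273 274 275 276 277 278 279 280 281
249 : 221 221 219 230 250 254 253 236 223 249 254 255 255 255 255 255 255 255 255 255 255 255 255 255 255 255
250 : 227 227 224 227 246 253 253 238 217 244 254 255 255 255 255 255 255 255 255 255 255 255 255 255 255 255
251 : 229 228 226 225 240 253 253 240 214 239 254 255 255 255 255 255 255 255 255 255 255 255 255 255 255 255
252 : 228 228 228 227 240 253 254 246 220 237 253 255 254 254 254 253 252 253 254 255 255 255 255 255 255 255
253 : 228 228 228 229 243 253 254 250 224 230 252 254 253 250 245 238 229 233 248 254 255 255 255 255 255 255
254 : 228 228 228 231 243 253 254 252 227 218 243 248 242 224 204 185 172 180 219 249 254 255 255 255 255 255
255 : 227 228 229 229 238 250 254 253 233 204 222 222 201 175 159 150 145 147 173 229 253 255 255 255 255 255
256 : 228 233 234 228 229 244 253 253 241 205 191 177 158
[... 1511 characters left out ...]
7 225 225 224 221 200 140  72  40  39  46  62  83 104 122 149 173 186 218 239 246
271 : 229 229 230 230 229 228 226 225 225 223 199 135  69  54  66  84 110 146 179 199 220 233 236 246 252 253
272 : 228 229 230 230 230 228 227 226 224 221 193 134  89  89 105 129 165 213 238 246 249 251 251 253 254 254
273 : 228 228 229 230 230 229 228 226 224 218 191 147 121 121 131 161 211 243 252 253 253 254 254 254 254 254
274 : 229 228 228 229 230 229 228 226 222 211 189 162 144 137 141 175 230 251 254 254 254 254 254 254 254 254
0 [[261.3, 260.8], [268.7, 258.2]]
10 [[263.0, 264.2], [270.4, 261.5]]
20 [[264.6, 267.7], [272.0, 264.9]]
30 [[266.3, 271.1], [273.7, 268.4]]
40 [[267.9, 274.6], [275.5, 271.8]]
```

jog_arm([
  {"offset": [0, 0, -2], "roll": 0, "hand": 5},
  {"offset": [0, 0, -5], "roll": 0, "hand": 5},
  {"offset": [0, 0, -9], "roll": 0, "hand": 5},
  {"offset": [0, 0, -14], "roll": 0, "hand": 5},
  {"offset": [0, 0, -20], "roll": 0, "hand": 5},
  {"offset": [0, 0, -28], "roll": 0, "hand": 5},
  {"offset": [0, 0, -38], "roll": 0, "hand": 5},
  {"offset": [0, 0, -48], "roll": 0, "hand": 5},
  {"offset": [0, 0, -58], "roll": 0, "hand": 5},
  {"offset": [0, 0, -64], "roll": 0, "hand": 5},
  {"offset": [0, 0, -65], "roll": 0, "hand": 5},
])

```text
clock: 24.8
tool_pos: [0.5945, 0.079, 0.1769]
orientation: [-179.9, 0.1, -109.3]
force: [0.8, 0.9, -0.5]
opening: 0.013
```

```bash
python3 -c "
from look import *
look('s13',34,26,-8,0)"
```

```text
24.8 [0.5945 0.079  0.1769] [-1.7987e+02  1.0000e-01 -1.0930e+02] [ 0.77  0.93 -0.55] 0.013 [ 26.2  16.1 -14.1   0.  -59.7 -45.5]
corner px [261.9 235.8] tip [264.1 239.8]
     253 254 255 256 257 258 259 260 261 262 263 264 265 266 267 268 269 270 271 272 273 274 275 276 277 278
235 : 192 192 192 192 192 192 187 171 146 142 159 168 171 176 188 200 211 220 226 232 235 234 230 222 207 192
236 : 192 192 192 191 192 192 189 178 156 147 161 179 192 207 221 228 233 233 230 227 221 209 197 184 173 167
237 : 192 191 192 192 193 194 195 193 181 164 170 199 220 231 233 230 228 221 207 196 184 174 168 164 163 164
238 : 192 193 193 196 200 208 219 226 224 195 177 202 223 227 221 207 195 184 172 167 165 165 163 165 175 187
239 : 196 200 207 219 228 236 243 246 242 214 173 177 194 195 184 172 167 163 160 162 169 175 175 184 212 228
240 : 214 224 234 243 247 249 249 246 235 201 160 154 162 164 162 160 162 165 168 180 198 209 213 224 240 247
241 : 239 244 248 249 247 244 236 222 199 173 155 152 155 159 161 166 173 186 201 221 236 243 244 247 251 252
242 : 247 244 242 235 224 212 194 177 166 161 159
[... 2220 characters left out ...]
 186 136 120 111  98  88  72  61  66  77
263 : 229 241 232 219 227 247 253 254 251 245 244 250 254 255 254 250 222 160 118  92  72  58  46  37  37  42
264 : 232 246 241 224 220 238 252 254 254 251 245 248 254 255 254 253 239 180 112  71  49  38  33  28  29  33
265 : 226 244 247 235 219 227 247 254 254 253 244 241 250 254 254 251 231 163  91  50  37  31  28  28  28  30
266 : 219 240 250 245 225 220 237 251 253 251 236 224 237 248 248 233 185 115  59  36  33  32  29  27  28  30
267 : 216 239 252 251 234 218 224 238 243 238 218 196 209 227 222 180 120  66  36  31  31  34  33  29  32  34
268 : 215 235 251 251 236 217 214 219 219 215 199 185 195 213 196 138  75  38  27  27  30  36  39  42  49  60
```

```bash
python3 -c "
from h import *
off(.5034,-.2991,.283,-104.0)"
```

```text
offset mm [ 386.9  -39.4 -106.9] roll -0.0926
```

jog_arm([
  {"offset": [0, 0, -20], "roll": 0, "hand": 5},
  {"offset": [0, 0, -45], "roll": 0, "hand": 5},
  {"offset": [0, 0, -70], "roll": 0, "hand": 5},
  {"offset": [10, -1, -95], "roll": 0, "hand": 5},
  {"offset": [35, -4, -107], "roll": -0.01, "hand": 5},
  {"offset": [70, -7, -107], "roll": -0.02, "hand": 5},
  {"offset": [105, -11, -107], "roll": -0.03, "hand": 5},
  {"offset": [140, -14, -107], "roll": -0.04, "hand": 5},
  {"offset": [175, -18, -107], "roll": -0.05, "hand": 5},
  {"offset": [210, -21, -107], "roll": -0.06, "hand": 5},
  {"offset": [245, -25, -107], "roll": -0.07, "hand": 5},
  {"offset": [280, -29, -107], "roll": -0.08, "hand": 5},
  {"offset": [315, -32, -107], "roll": -0.09, "hand": 5},
  {"offset": [345, -35, -107], "roll": -0.0926, "hand": 5},
  {"offset": [368, -37, -107], "roll": -0.0926, "hand": 5},
  {"offset": [382, -39, -107], "roll": -0.0926, "hand": 5},
  {"offset": [386.9, -39.4, -107], "roll": -0.0926, "hand": 5},
  {"offset": [386.9, -39.4, -107], "roll": -0.0926, "hand": 5},
  {"offset": [386.9, -39.4, -107], "roll": -0.0926, "hand": 5},
])

```text
clock: 26.43
tool_pos: [0.5028, -0.299, 0.2814]
orientation: [180.0, 0.0, -104.0]
force: [-0.2, -0.4, -0.8]
opening: 0.0127
```

```bash
python3 -c "
from h import *
st();off(.5033,-.299,.183,-104.0)"
```

```text
26.4333 [ 0.5028 -0.299   0.2814] [ 1.7996e+02  2.0000e-02 -1.0403e+02] [-0.18 -0.41 -0.77] 0.0127 [-11.6  10.7  -7.1  -0.  -72.3  -2.4]
offset mm [-0.2 -0.5 98.4] roll -0.0006
```

jog_arm([
  {"offset": [-0.2, -0.5, 15], "roll": 0, "hand": 5},
  {"offset": [-0.2, -0.5, 35], "roll": 0, "hand": 5},
  {"offset": [-0.2, -0.5, 55], "roll": 0, "hand": 5},
  {"offset": [-0.2, -0.5, 75], "roll": 0, "hand": 5},
  {"offset": [-0.2, -0.5, 90], "roll": 0, "hand": 5},
  {"offset": [-0.2, -0.5, 98], "roll": 0, "hand": 5},
  {"offset": [-0.2, -0.5, 101], "roll": 0, "hand": 5},
  {"offset": [-0.2, -0.5, 103], "roll": 0, "hand": 5},
  {"offset": [-0.2, -0.5, 105], "roll": 0, "hand": 5},
  {"offset": [-0.2, -0.5, 107], "roll": 0, "hand": 5},
  {"offset": [-0.2, -0.5, 109], "roll": 0, "hand": 5},
  {"offset": [-0.2, -0.5, 111], "roll": 0, "hand": 5},
])

```text
clock: 27.43
tool_pos: [0.5037, -0.2994, 0.1713]
orientation: [-179.9, 0.0, -104.0]
force: [0.1, 0.1, -1.4]
opening: 0.0129
```

jog_arm([
  {"offset": [0, 0, 4], "roll": 0, "hand": 5},
  {"offset": [0, 0, 9], "roll": 0, "hand": 5},
  {"offset": [0, 0, 15], "roll": 0, "hand": 5},
  {"offset": [0, 0, 21], "roll": 0, "hand": 5},
  {"offset": [0, 0, 27], "roll": 0, "hand": 5},
  {"offset": [0, 0, 33], "roll": 0, "hand": 5},
  {"offset": [0, 0, 39], "roll": 0, "hand": 5},
  {"offset": [0, 0, 44], "roll": 0, "hand": 5},
  {"offset": [0, 0, 48], "roll": 0, "hand": 5},
  {"offset": [0, 0, 51], "roll": 0, "hand": 5},
  {"offset": [0, 0, 53], "roll": 0, "hand": 5},
  {"offset": [0, 0, 53.5], "roll": 0, "hand": 5},
  {"offset": [0, 0, 53.5], "roll": 0, "hand": 5},
])

```text
clock: 28.52
tool_pos: [0.5035, -0.2993, 0.1174]
orientation: [-180.0, -0.0, -104.0]
force: [-0.7, 0.4, 0.1]
opening: 0.0127
```

jog_arm([
  {"offset": [0, 0, 0.5], "roll": 0, "hand": 5},
  {"offset": [0, 0, 0.6], "roll": 0, "hand": 5},
  {"offset": [0, 0, 0.6], "roll": 0, "hand": 14},
  {"offset": [0, 0, 0.6], "roll": 0, "hand": 18},
  {"offset": [0, 0, 0.6], "roll": 0, "hand": 24},
  {"offset": [0, 0, 0.6], "roll": 0, "hand": 32},
  {"offset": [0, 0, 0.6], "roll": 0, "hand": 42},
  {"offset": [0, 0, 0.6], "roll": 0, "hand": 42},
  {"offset": [0, 0, 0.6], "roll": 0, "hand": 42},
  {"offset": [0, 0, -5], "roll": 0, "hand": 42},
  {"offset": [0, 0, -20], "roll": 0, "hand": 42},
  {"offset": [0, 0, -40], "roll": 0, "hand": 42},
  {"offset": [0, 0, -65], "roll": 0, "hand": 42},
  {"offset": [0, 0, -90], "roll": 0, "hand": 42},
  {"offset": [0, 0, -115], "roll": 0, "hand": 42},
  {"offset": [0, 0, -140], "roll": 0, "hand": 42},
  {"offset": [0, 0, -160], "roll": 0, "hand": 42},
  {"offset": [0, 0, -160], "roll": 0, "hand": 42},
])

```text
clock: 30.02
tool_pos: [0.5052, -0.3003, 0.2829]
orientation: [-179.6, -0.1, -104.0]
force: [1.6, -0.1, 0.8]
opening: 0.0417
```

```bash
python3 - <<'E'
from h import *
st();snap('side','s14');snap('top','t14')
# pick handle as before/after; clip area vs before job
A=cv2.imread('pics/s0.png')[:,:,1].astype(int);B=cv2.imread('pics/s14.png')[:,:,1].astype(int)
D=(abs(A-B)>25).astype(np.uint8)
n,l,s,c=cv2.connectedComponentsWithStats(D)
for i in range(1,n):
    if s[i,4]>4:print('diff blob',s[i].tolist(),c[i].round(1).tolist())
for r in(145,152,160,166,170):print(r,A[r,405:425].tolist(),B[r,405:425].tolist())
print('clip region');
for r in B[252:272,254:284]:print(' '.join('%3d'%v for v in r))
E
```

```text
30.0167 [ 0.5052 -0.3003  0.2829] [-1.7956e+02 -8.0000e-02 -1.0397e+02] [ 1.62 -0.11  0.78] 0.0417 [-11.6  10.6  -7.1   0.1 -71.9  -2.4]
diff blob [0, 0, 377, 220, 47269] [145.0, 77.1]
diff blob [386, 0, 119, 271, 8544] [453.0, 81.4]
diff blob [492, 0, 22, 26, 324] [503.5, 10.0]
diff blob [583, 3, 8, 15, 82] [586.6, 10.8]
diff blob [571, 18, 26, 48, 541] [582.7, 42.8]
diff blob [3, 25, 4, 3, 5] [4.6, 25.8]
diff blob [538, 25, 28, 7, 96] [552.2, 28.8]
diff blob [566, 24, 7, 5, 12] [568.4, 26.3]
diff blob [503, 27, 4, 6, 11] [504.7, 29.3]
diff blob [508, 26, 9, 14, 39] [512.3, 32.5]
diff blob [633, 35, 7, 24, 96] [636.8, 48.6]
diff blob [414, 38, 11, 14, 89] [419.2, 44.3]
diff blob [525, 47, 43, 15, 108] [546.4, 54.3]
diff blob [367, 48, 5, 6, 14] [369.1, 50.9]
diff blob [381, 50, 3, 3, 5] [382.2, 51.4]
diff blob [358, 52, 4, 4, 5] [359.4, 53.4]
diff blob [456, 52, 132, 348, 16583] [516.7, 220.7]
diff blob [376, 54, 6, 4, 9] [378.7, 55.3]
diff blob [348, 58, 4, 3, 7] [349.4, 59.0]
diff blob [374, 59, 3, 3, 5] [375.2, 60.0]
diff blob [348, 60, 21, 10, 64] [357.5, 64.7]
diff blob [628, 6
[... 11697 characters left out ...]
 253 253 253 250 239 230 234 241 239 220 169 108  61  45  42  41  42  44  45  45  46  54  68  85 108
254 254 254 254 254 254 253 253 251 243 229 222 221 206 164 111  65  44  41  41  42  42  45  52  61  77 104 136 162 187
254 254 254 254 254 254 253 253 252 246 231 220 211 181 127  73  44  37  41  44  47  54  71  94 118 148 182 215 230 239
254 254 254 254 254 254 254 253 253 250 242 240 231 184 109  54  40  41  51  67  84 107 139 170 198 223 237 245 249 250
254 254 254 254 254 254 254 253 253 252 250 250 243 185  94  51  55  71  99 131 158 186 218 233 242 247 250 251 251 252
254 254 254 254 254 254 254 254 253 253 253 252 244 181  96  81 107 140 176 210 228 238 246 249 251 251 252 252 252 252
```

```bash
python3 -c "
from plant import order
print(order.close_job())"
```

```text
the job is handed in; nothing more can be done
None
```

The clip is off the shaft and lying in the tray, the pick is back in the rack's right slot, and the job was handed in at about 30 s of robot time.

- **Clip removal:** I took the black pick by its handle and hooked it under the bridge without any contact force showing. I raised it at about 6 mm/s. The readings peaked at about 8.4 N, taken every 2 mm, and the clip then let go and stayed on the hook.
- **Laying it down:** the first try, lowering the clip and drawing the hook out, left it leaning on the hook. I lifted it again, landed it, and tipped it over backwards off the hook's open end in front of the unit.
- **Last checks:** the side camera's pixel values show the clip's leg lying on the tray floor. They also show the pick's handle where it first stood, and the gripper is open and clear above it.
- **Not confirmed:**
    - **No final view by eye:** my 12 picture views were used up, so the final state was checked by pixel values only.
    - **Other parts not compared:** a full before-and-after image comparison was swamped by the arm and its shadows. I did not separately verify that the probe and the spare parts were unmoved, though the path was planned to clear them.
- **Failed grasps:** the first three closings stopped at 18 mm because they caught the pick's cap. Gripping 13 mm lower read 13 mm, on the handle.

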